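# Shut and latch the topping chest

### The arm

A 6-joint arm with a two-finger parallel gripper is mounted at the origin on the work surface. World frame = base frame: x ahead of the robot, y to its left, z up, the work surface at z = 0. Lengths are in m, angles in rad, forces in N, time in s.
With the tool pointing down it reaches from about 0.275 to 0.725 m from the base axis. Payload 15.9 kg.
Tool frame: the origin (TCP) lies on the centre line of the jaws, within the pads' length; the fingertips stand 25 mm ahead of it and the grasp point (between the pads) lies 6 mm ahead of it; x points along the fingers, z is the direction in which the jaws open and shut, and the axes are right-handed (so a half turn about x gives the same grasp; the last joint's range is limited). The gripper opens to 85 mm and grips with 20 to 120 N. Pads are 22 mm wide; open, the fingers measure 114 mm over their backs; the gripper's body (76 mm by 85 mm) begins 54 mm behind the grasp point. The pads swing forward as they close: fully open they stand 13 mm farther back than shut.
Start: joints at [1.239, 0.213, -0.034, 1.323, 0, 1.571], TCP at [0.163, 0.473, 0.256] pointing down, gripper open.
Joint ranges: [-2.98, 2.98], [-0.74, 1.72], [-1.14, 1.35], [-2.1, 2.04], [-1.57, 1.44], [-3.14, 3.14]. Speed limits (rad/s): [1.89, 1.89, 2.39, 2.57, 3.14, 3.14].

### API

Orientations are given as a rotation vector (axis times angle).
In Python, from rig import env, vision gives the robot as it stands.
- The arm moves only by the shell command python3 -m pendant 'ROWS' [OPENING] [FORCE]. ROWS is JSON, a list of rows, each a list of 2 entries, a list of its own where there are three numbers: the shift along the tool's x, y, z in m, then the turn, a rotation vector about the tool's x, y, z in degrees. In form: [[[tx, ty, tz], [wx, wy, wz]], ...]. A call has 1 to 20 rows; each row is the pose to reach, as a shift and turn from the pose commanded when the call began, along the tool's axes at that moment; what a row does not reach only later rows make up. A row lasts 1/10 s, in which the tool goes at most 50 mm and 8.59 degrees, less where a joint would pass 70% of its speed; a pose out of reach is approached as far as the arm can. A call with a gripper value outside its range is refused whole. OPENING is the opening, from 0 (shut) to 1 (fully open), set as the call begins (- or left out, the last holds). The fingers move at their own pace and stop on an object; FORCE is the grip in N (left out, the last holds). Time passes only in rows, so rows that repeat a pose let the fingers close. It gives the time, the measured TCP pose, the force and the opening at its end, in the units of the state.
- env.state(): the state, without advancing time (a new reading comes with each control period).
- vision.read_camera(name): name is "side" or "top"; returns (picture, depth): 420x560x3 uint8, red, green, blue; 420x560 float32, m along the optical axis (not along the pixel's ray), 0 where there is no reading.
- vision.calibration(name): a dict with "camera_matrix" (3x3 intrinsics, pixels), "D" ([k1, k2, p1, p2, k3] as OpenCV has them; the pictures are not rectified), "camera_from_world" (4x4, takes a point from world to camera coordinates). Camera axes: x right, y up, looking along -z (the intrinsics and any distortion apply to the point x, -y, -z); pixel columns grow to the right and rows downward; lengths in m; the calibration is good to about 2 mm. A picture is of the moment at which its call begins. calibration takes no time and is no camera call.
- env.hand_in(): hands the job in, once; it reports no verdict.
The state is a dict: "t": time; "joint_pos": joint angles; "dq": joint speeds; "joint_torque": joint torques, N m; "eef_pos": TCP position; "ee_rot": TCP orientation; "wrist_force": force on the tool from outside, world axes, zero at the start; "ft_torque": the same for the moment, N m; "opening": opening from 0.0 (shut) to 1.0 (fully open).
Only numpy, scipy, OpenCV 4.12 (cv2) and the standard library are available. Lean on these libraries where they do the work, as an engineer would, in place of code of your own. Each camera call takes 0.05 s, during which the arm holds its last target.

### The job

Close up the topping chest: slide its white cover shut against the rubber seal, swing the wire loop over and hook its cross bar snugly behind the orange-tipped keeper on the cover, then push the red lever over its dead point and right down so that the latch draws the cover into the seal and stays shut on its own. Be gentle: seat the bar by feel without pressing it hard onto the keeper, do not force the lever, and leave everything else on the counter where it is.

Things in the scene. Friction and masses are not known exactly. Their poses are not given: they have to be found in the camera images.
- chest: Steel chest, 240 (x) by 500 mm (y), fixed; origin: centre of its underside. Its y runs from the latch end (-y) to the shelf end (+y), z up. Latch deck: flat top 120 mm high, y -250 to -50 mm; the cover slides along y beyond it. Latch, keeper and grips lie on the line x = 0 and move only in the y-z plane. A loose salt jar, 38 mm wide, 55 high, stands on the deck 80 to 90 mm to +x of that line.
- cover (a joint): White sliding cover, 240 x 200 mm, its top 114 mm above the counter. 0 = just touching the soft rubber seal, positive = open (m, towards chest +y), negative = pressed into the seal. It rubs with about 5 N and stays where left. The seal pushes back 2 N per mm; about 9 N on the cover brings it home. The shut latch draws it to between -3 and -17 mm.
- cover_grip (a point): Centre of the blue upright grip on the cover: 16 mm thick (chest x), 44 mm long (chest y), 34 mm high; this point is 19 mm above the cover's top.
- keeper_seat (a point): Marked point on the cover, 34 mm above its top, where the bar's centre would lie, hooked, if the keeper were screwed down at its slot's latch end. The true keeper sits 0 to 14 mm further along chest +y (not measured; height true). It is two equal prongs, each 13 mm wide in x, 14 mm apart. It bends if the loop pushes on it with over 15 N while the robot holds the loop.
- keeper_foot (a point): Point on the cover's top straight below keeper_seat. Keeper profile, (y, z) in mm from the true seat: hook wall on the latch side, its face at y -2.5, topped by an orange round crest of radius 3 centred at (-3.5, 5.5), top z 8.5; then a groove with floor at z -3; a rib of radius 3 centred at (9, 0); a flat land at z 3 from y 9 to 16. In the groove the bar's centre has y 0 to 3.5; it must end at 0.
- lever_axis (a point): Lever's hinge axis (along chest x), 30 mm above the deck, fixed to the chest.
- lever_tip (a point): Free end of the red lever, 64 mm from the hinge axis. The lever is 24 mm wide (chest x) and 10 mm thick over its outer half, 18 by 6 mm nearer the hinge.
- lever (a joint): Lever angle (rad), 0 to 2.3: 0 = shut, flat over the deck, pointing to chest -y; pi/2 = straight up; more = leaning to the keeper. Friction 0.042 N m: it stays where left. With the loop hooked it gets heavier below 1.0 to 1.7 (up to 0.45 N m), passes its dead point near 0.3, then snaps to 0 and is held by the loop's pull. Over 25 N from the robot damages it.
- loop: Wire loop, 48 mm wide, 100 mm from pivot to cross bar. Origin: its pivot on the lever, 20 mm from the hinge axis; +y points to the bar. Starts thrown back, up and to chest -y; swings up and over to the keeper. Its pivot is stiff (0.025 N m): the loop stays where put and turns with the lever, so a slack bar lifts out of the keeper as the lever is thrown; pull it snug behind the hook first. Pulled or pushed, it moves the lever.
- loop_bar (a point): Middle of the loop's cross bar, a 5 mm round wire, 43 mm long (chest x).
- loop_grip (a point): Centre of the yellow barrel by which the loop is held: 16 mm diameter, 20 mm long along chest x, 34 mm beyond the cross bar, 134 mm from the loop's pivot. Pinched across its ends it turns in the fingers.

How it is judged:
By the outcome, as a careful person would: the job done as asked, in the order asked, and still so for the second after the job is handed in, with the robot touching nothing.
It also fails if it takes over 72 s, if anything falls off the work surface, if the arm or the gripper's body presses on something with over 40 N, if the wrist force passes 120 N, or if a joint passes its speed limit or range.

## Working session

There is one attempt and no reset: what is moved stays moved. The work goes in short steps, Python scripts to look and compute and a shell command to move; the robot and the scene stay as the last step left them, time stands still between calls to the robot, and variables do not carry over. Pictures are saved under pics/ and viewed, and the job is handed in when it is done.

```bash
ls; mkdir -p pics
cat > h.py <<'E'
import numpy as np, cv2
from rig import env, vision
from scipy.spatial.transform import Rotation as R
def cal(n):
    c=vision.calibration(n); return np.array(c["camera_matrix"]),np.array(c["D"],float),np.array(c["camera_from_world"])
F=np.diag([1,-1,-1.])
def ray(n,uv):
    K,D,T=cal(n); p=cv2.undistortPoints(np.array([[uv]],float),K,D)[0,0]
    d=T[:3,:3].T@(F@np.array([p[0],p[1],1.])); o=-T[:3,:3].T@T[:3,3]
    return o,d  # depth along axis = scale
def onz(n,uv,z):
    o,d=ray(n,uv); return o+d*(z-o[2])/d[2]
def atd(n,uv,dep):
    o,d=ray(n,uv); return o+d*dep
def proj(n,P):
    K,D,T=cal(n); P=np.atleast_2d(P); c=(T[:3,:3]@P.T).T+T[:3,3]; c=c@F
    return cv2.projectPoints(c,np.zeros(3),np.zeros(3),K,D)[0][:,0]
def tri(a,ua,b,ub):
    o1,d1=ray(a,ua);o2,d2=ray(b,ub);d1/=np.linalg.norm(d1);d2/=np.linalg.norm(d2)
    s=np.linalg.lstsq(np.c_[d1,-d2],o2-o1,rcond=None)[0]
    p,q=o1+s[0]*d1,o2+s[1]*d2; return (p+q)/2,np.linalg.norm(p-q)
def cloud(n,dep):
    K,D,T=cal(n);h,w=dep.shape;u,v=np.meshgrid(np.arange(w),np.arange(h))
    p=cv2.undistortPoints(np.stack([u,v],-1).reshape(-1,1,2).astype(float),K,D)[:,0]
    c=np.c_[p,np.ones(len(p))]*dep.reshape(-1,1); c=c@F
    return ((c-T[:3,3])@T[:3,:3]).reshape(h,w,3)
def st():
    s=env.state(); print("t",round(s["t"],2),"q",np.round(s["joint_pos"],3),"p",np.round(s["eef_pos"],4),"rv",np.round(s["ee_rot"],3),"F",np.round(s["wrist_force"],1),"M",np.round(s["ft_torque"],2),"o",round(s["opening"],3)); return s
def shot(n,tag):
    a,d=vision.read_camera(n); cv2.imwrite(f"pics/{tag}.png",a[:,:,::-1]); np.save(f"pics/{tag}.npy",d); return a,d
E
python3 - <<'E'
from h import *
s=st(); print(R.from_rotvec(s["ee_rot"]).as_matrix().round(3))
for n in("side","top"):
    shot(n,n+"0"); K,D,T=cal(n); print(n,K.round(1).tolist(),D, (-T[:3,:3].T@T[:3,3]).round(3),T[:3,:3].round(3).tolist())
E
```

```text
pics
t 0.0 q [ 1.239  0.213 -0.035  1.323 -0.     1.571] p [0.1628 0.4724 0.2558] rv [-0.962  1.349  0.961] F [-0.4  0.1 -0.9] M [-0.02  0.02 -0.03] o 1.001
[[-0.    -0.945  0.326]
 [-0.001  0.326  0.945]
 [-1.    -0.    -0.001]]
side [[407.1, 0.0, 284.7], [0.0, 407.1, 207.4], [0.0, 0.0, 1.0]] [-0.04054809  0.          0.          0.          0.        ] [0.387 0.462 0.596] [[-0.943, -0.332, -0.0], [0.231, -0.658, 0.717], [-0.238, 0.676, 0.697]]
top [[409.6, 0.0, 264.0], [0.0, 409.6, 203.2], [0.0, 0.0, 1.0]] [-0.05867918  0.          0.          0.          0.        ] [ 0.496 -0.007  0.77 ] [[0.019, -1.0, 0.011], [0.994, 0.02, 0.103], [-0.103, 0.009, 0.995]]
```

View pics/side0.png

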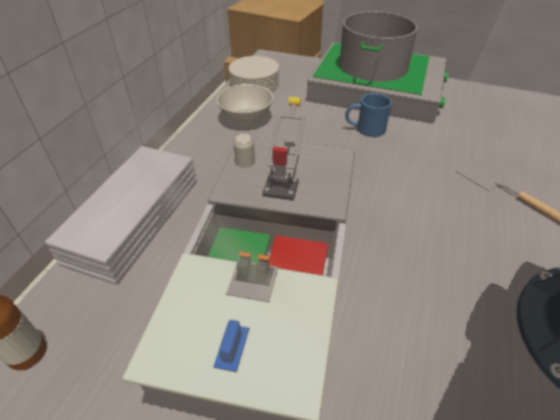

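View pics/top0.png

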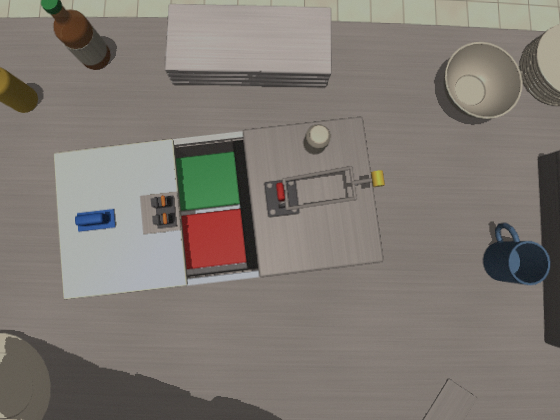

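The side view shows the cover open, with its blue grip at (231,342), keeper tips at (245,255) and (264,257), red lever at (280,157) and yellow barrel at (294,101). In the top view the grip is at (95,219), keeper (163,210), lever (281,190) and barrel (378,178). Next I'll measure these.

```bash
cat > m.py <<'E'
from h import *
def masks(a):
    h=cv2.cvtColor(a,cv2.COLOR_RGB2HSV).astype(int); H,S,V=h[...,0],h[...,1],h[...,2]
    return dict(red=((H<6)|(H>174))&(S>150)&(V>60),orange=(H>=7)&(H<20)&(S>150)&(V>90),yellow=(H>=22)&(H<34)&(S>150)&(V>90),blue=(H>105)&(H<125)&(S>170)&(V>60))
def blobs(n,a,d,x=None):
    C=cloud(n,d)
    for k,m in masks(a).items():
        N,L,s,c=cv2.connectedComponentsWithStats(m.astype(np.uint8))
        for i in range(1,N):
            if s[i,4]>=8:
                P=C[(L==i)&(d>0)]
                print(n,k,s[i].tolist(),c[i].round(1),"med",np.median(P,0).round(4),"lo",np.percentile(P,2,0).round(4),"hi",np.percentile(P,98,0).round(4))
E
python3 - <<'E'
from m import *
for n in("side","top"):
    a=cv2.imread(f"pics/{n}0.png")[:,:,::-1].copy(); d=np.load(f"pics/{n}0.npy"); blobs(n,a,d)
# deck/cover planes from top
a=cv2.imread("pics/top0.png")[:,:,::-1].copy();d=np.load("pics/top0.npy");C=cloud("top",d)
Z=C[...,2]
for nm,box in(("deck",(250,120,380,280)),("cover",(55,140,190,300))):
    x0,y0,x1,y1=box; z=Z[y0:y1,x0:x1]; print(nm,np.median(z))
    m=np.zeros(Z.shape,np.uint8); zm=np.median(z); m[y0-15:y1+15,x0-15:x1+15]=(abs(Z-zm)<.012)[y0-15:y1+15,x0-15:x1+15]
    if nm=="cover": m&=(a.min(2)>150).astype(np.uint8)
    m=cv2.morphologyEx(m,cv2.MORPH_CLOSE,np.ones((25,25))) if nm=="cover" else m
    c=max(cv2.findContours(m,0,2)[0],key=cv2.contourArea); r=cv2.minAreaRect(c); b=cv2.boxPoints(r)
    P=np.array([onz("top",p,.12 if nm=="deck" else .114) for p in b]); print(b.round(1).tolist(),P.round(4).tolist())
    print(np.linalg.norm(np.diff(P,axis=0),axis=1), P.mean(0), [np.degrees(np.arctan2(*(P[i+1]-P[i])[[1,0]])) for i in range(3)])
E
```

```text
side red [273, 147, 13, 16, 128] [279.4 153.8] med [ 0.5698 -0.0315  0.2063] lo [ 0.561  -0.0352  0.1881] hi [ 0.5781 -0.0295  0.2139]
side red [269, 236, 58, 38, 1638] [298.2 254.3] med [0.5072 0.0532 0.0744] lo [0.4657 0.0197 0.0726] hi [0.5513 0.084  0.0762]
side orange [259, 255, 11, 5, 37] [263.9 257. ] med [0.5329 0.1365 0.1553] lo [0.5262 0.0753 0.0742] hi [0.5502 0.1387 0.1567]
side orange [0, 296, 11, 42, 313] [  3.8 313.8] med [0.8374 0.3182 0.121 ] lo [0.8325 0.3012 0.0956] hi [0.8543 0.3399 0.1302]
side orange [12, 364, 14, 5, 37] [ 19.  366.4] med [0.8455 0.3493 0.0156] lo [0.8409 0.3454 0.0065] hi [0.8537 0.3533 0.021 ]
side yellow [290, 98, 10, 7, 54] [294.4 100.5] med [ 0.588  -0.1609  0.2269] lo [ 0.5798 -0.1659  0.2221] hi [ 0.5961 -0.1575  0.2302]
top red [276, 183, 9, 17, 111] [280.1 191.1] med [ 0.5711 -0.0335  0.2142] lo [ 0.5602 -0.0388  0.1473] hi [ 0.5823 -0.0293  0.2161]
top red [182, 209, 64, 60, 3157] [213.4 238.4] med [0.5066 0.0711 0.0759] lo [0.4628 0.0224 0.0734] hi [0.5515 0.12   0.0782]
top orange [54, 21, 23, 19, 204] [64.1 31.2] med [0.845  0.3261 
[... 1358 characters left out ...]
]] [[0.6806, 0.0446, 0.12], [0.7142, -0.177, 0.12], [0.4737, -0.2044, 0.12], [0.4441, 0.0096, 0.12]]
[0.22418236 0.24211189 0.21594148] [ 0.57816417 -0.08179301  0.12      ] [np.float64(-81.38420718740981), np.float64(-173.51364429179117), np.float64(97.85802355083459)]
cover 0.11458258688299755
[[47.5, 152.6999969482422], [203.89999389648438, 135.3000030517578], [220.10000610351562, 281.1000061035156], [63.70000076293945, 298.5]] [[0.6407, 0.3462, 0.114], [0.6741, 0.0879, 0.114], [0.439, 0.0542, 0.114], [0.4053, 0.303, 0.114]]
[0.26048617 0.23752974 0.25107237] [0.53975891 0.19780657 0.114     ] [np.float64(-82.63601488489262), np.float64(-171.84495607520196), np.float64(97.71144482136165)]
```

Run:
```python
import cv2
a=cv2.imread("pics/top0.png");b=cv2.imread("pics/side0.png")
cv2.imwrite("pics/z1.png",cv2.resize(a[115:285,225:395],None,fx=3.5,fy=3.5,interpolation=2)); cv2.imwrite("pics/z2.png",cv2.resize(b[80:310,200:370],None,fx=2.6,fy=2.6,interpolation=2))
```

```text
(no output)
```

View pics/z1.png

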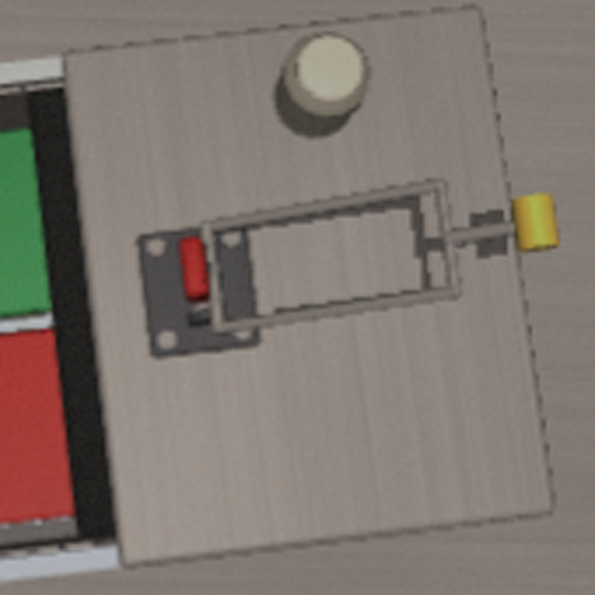

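View pics/z2.png

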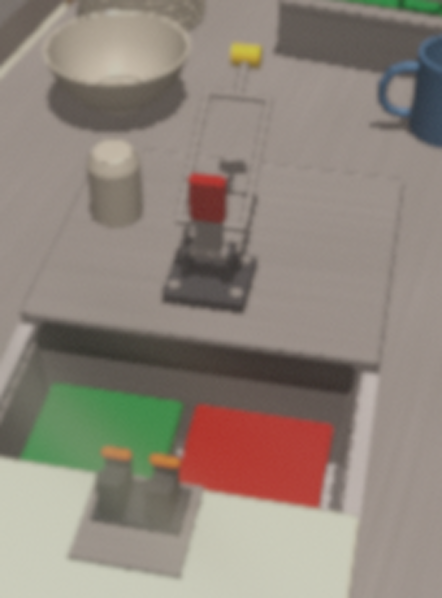

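Top zoom: the lever sits at (195,268) and the loop's cross bar at about (452,238), with the barrel at (536,222). The side zoom shows the lever upright and the loop thrown back. Now I'll fix the chest frame and the grip centre.

Run:
```python
from m import *
for n in("side","top"):
    a=cv2.imread(f"pics/{n}0.png")[:,:,::-1].copy(); d=np.load(f"pics/{n}0.npy");C=cloud(n,d)
    h=cv2.cvtColor(a,cv2.COLOR_RGB2HSV).astype(int)
    m=(h[...,0]>100)&(h[...,0]<130)&(h[...,1]>90)&(C[...,1]>.2)&(C[...,1]<.33)&(C[...,2]>.142)&(C[...,0]<.6)
    P=C[m]; print(n,m.sum(),P.mean(0),np.percentile(P,2,0),np.percentile(P,98,0)); 
    r=cv2.minAreaRect(P[:,:2].astype(np.float32)*1000); print(r)
    # orange
    m=(h[...,0]>=5)&(h[...,0]<22)&(h[...,1]>120)&(C[...,2]>.15)&(C[...,2]<.165)&(C[...,1]>.1)&(C[...,1]<.17)&(C[...,0]>.5)&(C[...,0]<.6)
    P=C[m];print(" orange",m.sum(),P.mean(0),P.max(0),P.min(0),cv2.minAreaRect(P[:,:2].astype(np.float32)*1000))
cn=np.array([[67,52],[480,8],[552,513],[125,565]])/3.5+[225,115]
P=np.array([onz("top",p,.12) for p in cn]);print(P.round(4)); print(np.linalg.norm(P-np.roll(P,-1,0),axis=1),[np.degrees(np.arctan2(*(P[(i+1)%4]-P[i])[[1,0]])) for i in range(4)],P.mean(0))
```

```text
side 369 [0.52877619 0.25818846 0.14684297] [0.52167131 0.23775109 0.14301701] [0.53626279 0.27632745 0.1490534 ]
((529.373046875, 256.49810791015625), (13.342711448669434, 40.856895446777344), 8.07125186920166)
 orange 76 [0.54330769 0.13784249 0.15494426] [0.56577281 0.14276159 0.15725677] [0.52581652 0.12958868 0.15065242] ((546.1808471679688, 137.00205993652344), (40.08124923706055, 9.386640548706055), 12.047524452209473)
top 281 [0.53112534 0.25446124 0.14784488] [0.52312362 0.23505127 0.14352521] [0.53976556 0.27575782 0.15043056]
((530.95849609375, 255.89427185058594), (15.964224815368652, 42.8214225769043), 7.450648307800293)
 orange 80 [0.54741126 0.13837727 0.15659673] [0.56787045 0.14350842 0.15921799] [0.52686571 0.13376448 0.15393796] ((547.3260498046875, 138.45590209960938), (41.75852966308594, 6.076071739196777), 8.862746238708496)
[[ 0.683   0.0219  0.12  ]
 [ 0.709  -0.1715  0.12  ]
 [ 0.4743 -0.2029  0.12  ]
 [ 0.448  -0.0098  0.12  ]]
[0.195089   0.23673329 0.19485915 0.23709397] [np.float64(-82.33403132008786), np.float64(-172.36804457131257), np.float64(97.77202980052493), np.float64(7.687631696027709)] [ 0.57856528 -0.09058807  0.12      ]
```

Chest yaw comes out at 7.65° from both the deck and the grip, and the grip lies on x≈0 with its top at z≈0.150, so the measurements agree. Moving above the grip.

```bash
python3 -m pendant '[[[0.03,-0.05,-0.01],[8,0,0]],[[0.05,-0.1,-0.02],[16,0,0]],[[0.05,-0.15,-0.03],[24,0,0]],[[0.05,-0.2,-0.04],[32,0,0]],[[0.05,-0.25,-0.05],[40,0,0]],[[0.05,-0.3,-0.06],[48,0,0]],[[0.05,-0.35,-0.07],[55,0,0]],[[0.05,-0.39,-0.08],[60,0,0]],[[0.05,-0.4185,-0.0845],[63.35,0,0]],[[0.05,-0.4185,-0.0845],[63.35,0,0]],[[0.05,-0.4185,-0.0845],[63.35,0,0]]]' 0.5; python3 -c "
from h import *
s=st();print(R.from_rotvec(s['ee_rot']).as_matrix().round(3))"
```

```text
t: 1.2
eef_pos: [0.5312, 0.2559, 0.2056]
ee_rot: [-0.104, 1.57, 0.104]
wrist_force: [-0.2, 0.3, 0.1]
opening: 0.498
t 1.2 q [0.449 0.413 0.113 1.272 0.    1.887] p [0.5312 0.2559 0.2056] rv [-0.104  1.57   0.104] F [-0.2  0.3  0.1] M [0.01 0.03 0.  ] o 0.498
[[-0.001 -0.132  0.991]
 [-0.     0.991  0.132]
 [-1.    -0.    -0.001]]
```

```bash
python3 -m pendant '[[[0.03,0,0],[0,0,0]],[[0.05,0,0],[0,0,0]],[[0.0565,0,0],[0,0,0]],[[0.0565,0,0],[0,0,0]]]' 0.5; python3 -m pendant '[[[0,0,0],[0,0,0]],[[0,0,0],[0,0,0]],[[0,0,0],[0,0,0]],[[0,0,0],[0,0,0]],[[0,0,0],[0,0,0]],[[0,0,0],[0,0,0]]]' 0 40
```

```text
t: 1.6
eef_pos: [0.5299, 0.2569, 0.1495]
ee_rot: [-0.106, 1.57, 0.106]
wrist_force: [-0.7, 0.2, 0.4]
opening: 0.506
t: 2.2
eef_pos: [0.5313, 0.257, 0.1512]
ee_rot: [-0.104, 1.567, 0.106]
wrist_force: [-2.9, 1.0, 7.4]
opening: 0.177
```

```bash
python3 -m pendant '[[[-0.002,-0.005,0],[0,0,0]],[[-0.002,-0.012,0],[0,0,0]],[[-0.002,-0.02,0],[0,0,0]],[[-0.002,-0.028,0],[0,0,0]],[[-0.002,-0.036,0],[0,0,0]],[[-0.002,-0.044,0],[0,0,0]],[[-0.002,-0.052,0],[0,0,0]],[[-0.002,-0.060,0],[0,0,0]],[[-0.002,-0.065,0],[0,0,0]],[[-0.002,-0.07,0],[0,0,0]]]'
python3 -m pendant '[[[0,-0.003,0],[0,0,0]],[[0,-0.006,0],[0,0,0]],[[0,-0.006,0],[0,0,0]]]'
```

```text
t: 3.2
eef_pos: [0.5408, 0.1875, 0.1514]
ee_rot: [-0.104, 1.568, 0.106]
wrist_force: [9.7, 6.1, -21.2]
opening: 0.175
t: 3.5
eef_pos: [0.5417, 0.1812, 0.1514]
ee_rot: [-0.105, 1.568, 0.105]
wrist_force: [8.6, 2.5, -21.5]
opening: 0.178
```

```bash
python3 -m pendant '[[[0.0015,-0.003,0.0007],[0,0,0]],[[0.0015,-0.005,0.0007],[0,0,0]],[[0.0015,-0.005,0.0007],[0,0,0]]]'
python3 -m pendant '[[[0,-0.002,0],[0,0,0]],[[0,-0.004,0],[0,0,0]],[[0,-0.004,0],[0,0,0]]]'
python3 - <<'E'
from m import *
for n in("side","top"): shot(n,n+"1")
st()
E
```

```text
t: 3.8
eef_pos: [0.5424, 0.1767, 0.1512]
ee_rot: [-0.104, 1.568, 0.106]
wrist_force: [-4.3, 3.0, 3.5]
opening: 0.18
t: 4.1
eef_pos: [0.543, 0.1727, 0.1512]
ee_rot: [-0.104, 1.568, 0.106]
wrist_force: [-4.1, 1.7, 5.6]
opening: 0.177
t 4.2 q [ 3.080e-01  3.940e-01 -5.500e-02  1.121e+00  1.000e-03  1.745e+00] p [0.543  0.1727 0.1512] rv [-0.104  1.568  0.106] F [-4.5  1.9  6.3] M [0.33 0.99 0.15] o 0.18
```

View pics/top1.png

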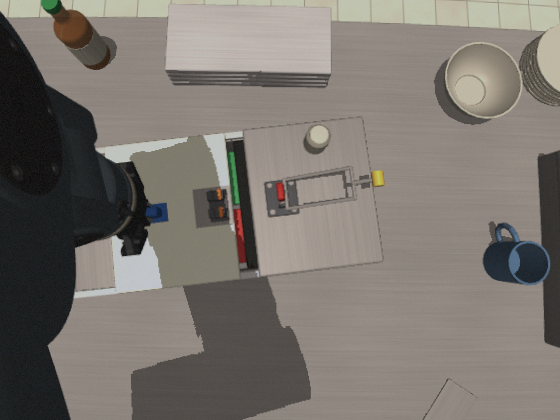

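The top view shows the cover edge at about x=233, the deck edge at about 250 and the dark seal strip between them, so roughly 1 cm is left. I'll continue by feel.

```bash
for i in 1 2 3; do python3 -m pendant '[[[0,-0.002,0],[0,0,0]],[[0,-0.004,0],[0,0,0]],[[0,-0.004,0],[0,0,0]]]'; done
```

```text
t: 4.5
eef_pos: [0.5436, 0.1688, 0.1512]
ee_rot: [-0.104, 1.568, 0.106]
wrist_force: [-4.7, 2.5, 5.0]
opening: 0.18
t: 4.8
eef_pos: [0.5442, 0.1648, 0.1512]
ee_rot: [-0.104, 1.567, 0.106]
wrist_force: [-3.8, 2.5, 6.2]
opening: 0.177
t: 5.1
eef_pos: [0.5447, 0.1609, 0.1512]
ee_rot: [-0.104, 1.568, 0.106]
wrist_force: [-4.2, 2.8, 5.4]
opening: 0.176
```

```bash
for i in 1 2 3; do python3 -m pendant '[[[0,-0.002,0],[0,0,0]],[[0,-0.003,0],[0,0,0]],[[0,-0.003,0],[0,0,0]]]'; done
```

```text
t: 5.4
eef_pos: [0.545, 0.1585, 0.1512]
ee_rot: [-0.104, 1.568, 0.107]
wrist_force: [-5.1, 7.3, 4.5]
opening: 0.179
t: 5.7
eef_pos: [0.5453, 0.1561, 0.1512]
ee_rot: [-0.103, 1.568, 0.108]
wrist_force: [-5.9, 12.1, 4.2]
opening: 0.173
t: 6.0
eef_pos: [0.5457, 0.1537, 0.1512]
ee_rot: [-0.102, 1.568, 0.11]
wrist_force: [-6.4, 17.4, 3.9]
opening: 0.176
```

```bash
python3 -m pendant '[[[0,0.002,0],[0,0,0]],[[0,0.004,0],[0,0,0]],[[0,0.0055,0],[0,0,0]],[[0,0.0055,0],[0,0,0]]]'; python3 -m pendant '[[[0,0,0],[0,0,0]],[[0,0,0],[0,0,0]],[[0,0,0],[0,0,0]],[[0,0,0],[0,0,0]]]' 0.5
python3 -m pendant '[[[-0.03,0,0],[0,0,0]],[[-0.07,0,0],[0,0,0]],[[-0.11,0,0],[0,0,0]],[[-0.15,0,0],[0,0,0]],[[-0.17,0,0],[0,0,0]],[[-0.17,0.05,0],[0,0,0]],[[-0.17,0.08,0],[0,0,0]],[[-0.17,0.08,0],[0,0,0]]]'
python3 - <<'E'
from m import *
for n in("side","top"): a,d=shot(n,n+"2"); blobs(n,a,d)
st()
E
```

```text
t: 6.4
eef_pos: [0.5451, 0.1578, 0.1512]
ee_rot: [-0.104, 1.567, 0.106]
wrist_force: [-4.7, 4.3, 4.7]
opening: 0.172
t: 6.8
eef_pos: [0.5452, 0.1569, 0.1504]
ee_rot: [-0.105, 1.568, 0.104]
wrist_force: [-0.1, -0.2, -1.4]
opening: 0.499
t: 7.6
eef_pos: [0.5339, 0.2393, 0.32]
ee_rot: [-0.107, 1.568, 0.108]
wrist_force: [0.6, -0.9, 0.1]
opening: 0.498
side red [274, 148, 12, 12, 110] [279.  152.4] med [ 0.5703 -0.0313  0.2077] lo [ 0.5607 -0.0357  0.1944] hi [ 0.5784 -0.0289  0.2135]
side orange [275, 208, 7, 3, 11] [277.9 208.7] med [0.5469 0.04   0.1548] lo [0.542  0.0386 0.1527] hi [0.5511 0.0415 0.1561]
side orange [0, 297, 13, 41, 408] [  4.8 316.2] med [0.8358 0.3213 0.1182] lo [0.8315 0.3016 0.0962] hi [0.8529 0.3393 0.1303]
side orange [13, 357, 24, 12, 93] [ 25.4 364. ] med [0.8394 0.3431 0.0136] lo [0.8329 0.331  0.0083] hi [0.8523 0.3527 0.0202]
side yellow [290, 99, 9, 5, 37] [294.1 100.9] med [ 0.5883 -0.1609  0.226 ] lo [ 0.5808 -0.1636  0.223 ] hi [ 0.5954 -0.1584  0.2289]
top red [276, 183, 9, 18, 114] [280.1 191.3] med [ 0.571  -0.0335  0.2144] lo [ 0.5599 -0.0387  0.15
[... 746 characters left out ...]
 [ 0.5812 -0.1714  0.2285] hi [ 0.5989 -0.1653  0.2331]
top blue [138, 203, 29, 18, 126] [149.9 209.8] med [0.5481 0.1636 0.1482] lo [0.5351 0.1398 0.1179] hi [0.5588 0.185  0.1504]
top blue [170, 210, 5, 6, 11] [171.5 212.3] med [0.5466 0.135  0.1185] lo [0.5417 0.1309 0.1164] hi [0.5498 0.1372 0.1202]
top blue [158, 214, 7, 2, 8] [160.9 214.4] med [0.5409 0.1453 0.1476] lo [0.5393 0.1402 0.1447] hi [0.5412 0.1483 0.1494]
top blue [144, 217, 20, 6, 45] [152.7 219.5] med [0.5344 0.1638 0.1187] lo [0.5299 0.1483 0.1168] hi [0.5381 0.1781 0.1265]
t 7.7 q [ 0.417  0.403  0.386  1.555 -0.     1.853] p [0.5343 0.2366 0.3201] rv [-0.106  1.568  0.105] F [-0.1 -0.8  0.1] M [-0.    0.01 -0.02] o 0.5
```

View pics/top2.png

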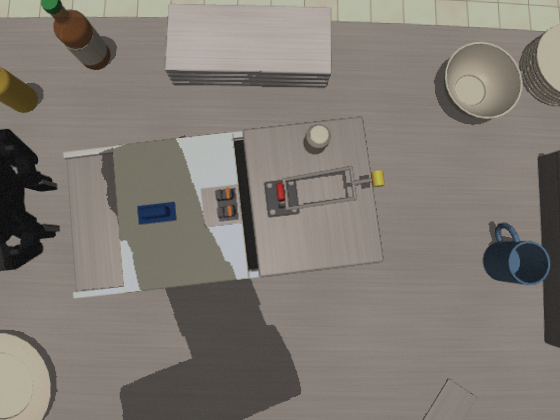

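View pics/side2.png

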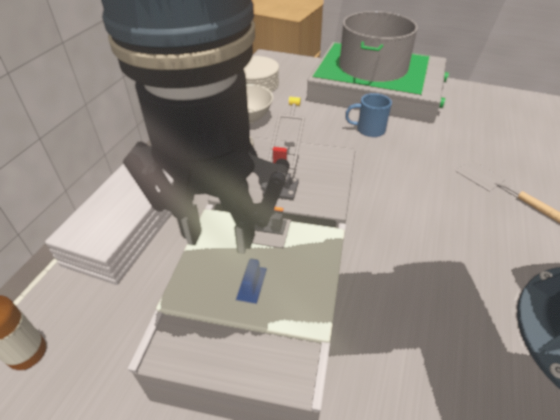

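The top view shows the cover against the seal, keeper tips at (227,193) and (229,211), and lever and loop unchanged. Next come the hinge, pivot, bar and barrel in the chest frame.

```bash
cat >> h.py <<'E'
YW=np.radians(7.65);O=np.array([.5586,.0581,0]);RC=R.from_euler('z',YW).as_matrix()
def ch(P): return (np.asarray(P)-O)@RC
def wo(P): return np.asarray(P)@RC.T+O
E
python3 - <<'E'
from h import *
b=cv2.imread("pics/side0.png")
cv2.imwrite("pics/z3.png",cv2.resize(b[90:205,250:320],None,fx=6,fy=5.2,interpolation=2))
a=cv2.imread("pics/top2.png")
cv2.imwrite("pics/z4.png",cv2.resize(a[160:225,255:390],None,fx=5.9,fy=5.9,interpolation=2))
d=np.load("pics/top2.npy");C=ch(cloud("top",d).reshape(-1,3)).reshape(420,560,3)
# chest-plane stats along loop/lever near x=0
m=(abs(C[...,0])<.06)&(C[...,1]<-.05)&(C[...,1]>-.26)&(C[...,2]>.13)&(C[...,2]<.25)
for y0 in np.arange(-.24,-.06,.01):
    k=m&(C[...,1]>=y0)&(C[...,1]<y0+.01)
    if k.sum(): print(round(y0,2),k.sum(),C[k][:,2].max().round(4),np.median(C[k][:,2]).round(4),C[k][:,0].min().round(3),C[k][:,0].max().round(3))
k=(abs(C[...,0])<.05)&(C[...,1]<-.06)&(C[...,1]>-.14)&(C[...,2]>.1225)&(C[...,2]<.13)
print("plate",k.sum(),np.percentile(C[k],[1,50,99],axis=0).round(4))
E
```

```text
-0.24 23 0.2315 0.2295 -0.009 0.011
-0.23 121 0.2337 0.2312 -0.009 0.011
-0.22 76 0.2307 0.2256 -0.009 0.011
-0.21 34 0.221 0.2172 -0.002 0.004
-0.2 147 0.2168 0.2124 -0.023 0.025
-0.19 55 0.212 0.2084 -0.023 0.025
-0.18 57 0.2085 0.2045 -0.023 0.025
-0.17 54 0.2043 0.1998 -0.023 0.025
-0.16 51 0.1996 0.1953 -0.023 0.025
-0.15 51 0.1951 0.192 -0.023 0.025
-0.14 51 0.1914 0.1863 -0.023 0.024
-0.13 122 0.1859 0.1323 -0.027 0.026
-0.12 198 0.1816 0.1321 -0.027 0.026
-0.11 185 0.1866 0.173 -0.027 0.028
-0.1 230 0.2167 0.1581 -0.027 0.027
-0.09 207 0.2149 0.1316 -0.028 0.028
-0.08 89 0.1347 0.1309 -0.027 0.028
plate 357 [[-0.0486 -0.1374  0.1225]
 [-0.004  -0.0936  0.1243]
 [ 0.0487 -0.0616  0.13  ]]
```

View pics/z3.png

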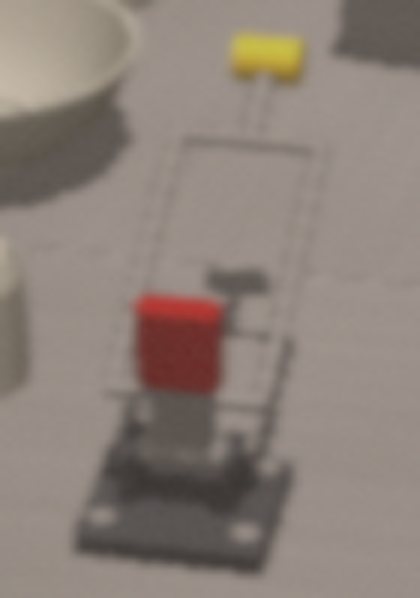

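View pics/z4.png

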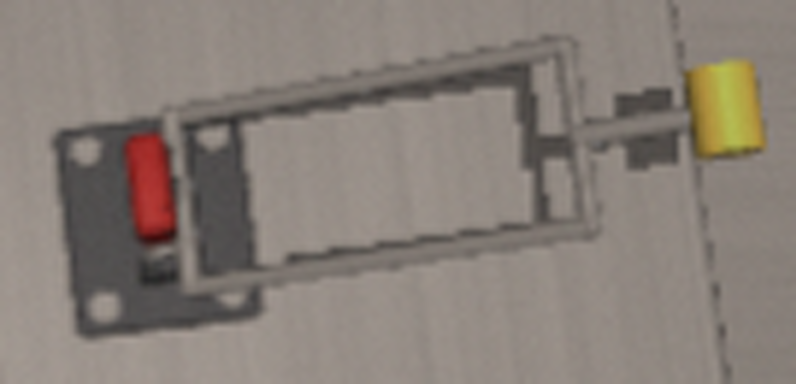

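Run:
```python
from m import *
d=np.load("pics/top2.npy");C=ch(cloud("top",d).reshape(-1,3)).reshape(420,560,3); a=cv2.imread("pics/top2.png")[:,:,::-1].copy()
k=(abs(C[...,0])<.035)&(C[...,1]<-.06)&(C[...,1]>-.15)&(C[...,2]>.1275)&(C[...,2]<.1355)
print("plate",k.sum(),np.percentile(C[k],[0.5,5,50,95,99.5],axis=0).round(4))
P=C[k]; r=cv2.minAreaRect(P[:,:2].astype(np.float32)*1000);print(r)
h=cv2.cvtColor(a,cv2.COLOR_RGB2HSV).astype(int)
k=(abs(C[...,0])<.02)&(C[...,1]<-.2)&(C[...,2]>.22)&(h[...,1]>120); P=C[k];print("barrel",len(P),P.min(0),P.max(0),P[P[:,2]>.2315].mean(0))
for v in range(182,206,2):
    print(v,[f"{C[v,u,1]*1000:.0f}/{C[v,u,2]*1000:.0f}" for u in range(264,300,2)])
# two-view checks
S=lambda x,y:(250+x/6,90+y/5.2); T=lambda x,y:(255+x/5.9,160+y/5.9)
for nm,s,t in(("barrel",S(268,58),T(726,108)),("bar",S(253,145),T(582,138)),("rearbar",S(190,398),T(183,198)),("tip",S(180,300),T(148,188)),("plate near L",S(80,550),T(60,130)),("plate near R",S(262,570),T(80,335))):
    p,e=tri("side",s,"top",t);print(nm,ch(p).round(4),round(e,4))
```

```text
plate 789 [[-0.0274 -0.1242  0.1284]
 [-0.0257 -0.1222  0.129 ]
 [-0.0015 -0.0922  0.131 ]
 [ 0.025  -0.0764  0.1335]
 [ 0.0275 -0.0749  0.1348]]
((0.3420581817626953, -99.58329010009766), (49.84186935424805, 55.933807373046875), 89.96098327636719)
barrel 173 [-0.00901415 -0.23194959  0.22362373] [ 0.01096773 -0.21725536  0.23369786] [-0.00097444 -0.22514989  0.23222299]
182 ['-75/123', '-78/131', '-81/130', '-84/131', '-87/130', '-90/130', '-93/131', '-96/131', '-100/129', '-103/133', '-102/174', '-105/173', '-112/130', '-115/133', '-118/132', '-122/130', '-126/119', '-129/121']
184 ['-74/121', '-77/131', '-80/132', '-83/134', '-87/130', '-90/133', '-93/132', '-91/215', '-94/213', '-96/215', '-102/175', '-105/173', '-112/129', '-115/135', '-118/132', '-121/132', '-125/129', '-129/119']
186 ['-74/122', '-77/133', '-80/134', '-83/134', '-86/133', '-89/132', '-92/132', '-90/215', '-93/215', '-96/212', '-102/173', '-105/174', '-111/132', '-115/131', '-118/131', '-121/131', '-124/131', '-128/122']
188 ['-74/122', '-77/130', '-80/131', '-83/131', '-86/131', '-89/131', '-92/132', '-90/213'
[... 1347 characters left out ...]
118/131', '-121/130', '-124/129']
202 ['-71/122', '-74/123', '-77/131', '-80/129', '-83/130', '-86/133', '-90/130', '-93/132', '-94/156', '-97/156', '-100/157', '-102/174', '-105/173', '-111/132', '-115/131', '-118/131', '-121/131', '-124/130']
204 ['-71/121', '-74/121', '-77/131', '-80/133', '-83/131', '-86/130', '-89/131', '-92/131', '-94/157', '-97/158', '-100/158', '-101/176', '-105/173', '-111/130', '-114/130', '-117/129', '-121/129', '-124/130']
barrel [ 0.0008 -0.2271  0.2223] 0.0013
bar [-0.0005 -0.1969  0.2059] 0.0016
rearbar [-0.0002 -0.1041  0.1677] 0.003
tip [-0.0014 -0.0924  0.2147] 0.0006
plate near L [ 0.0272 -0.0769  0.1203] 0.004
plate near R [-0.0277 -0.0756  0.1224] 0.0014
```

The hinge sits at chest (y,z)≈(-0.0996, 0.150), from the plate centre. The loop pivot is at about (-0.104, 0.169), the bar at (-0.197, 0.206) and the barrel at (-0.2262, 0.2235). The 20, 100 and 134 mm lengths all check. The keeper's true seat is at y≈-0.0134. I'll go to the barrel now.

```bash
python3 -m pendant '[[[0,-0.045,0],[0,0,0]],[[0,-0.09,0],[0,0,0]],[[0,-0.135,0],[0,0,0]],[[0,-0.18,0],[0,0,0]],[[0,-0.225,0],[0,0,0]],[[0,-0.27,0],[0,0,0]],[[0,-0.315,0],[0,0,0]],[[0,-0.36,0.001],[0,0,0]],[[0,-0.39,0.001],[0,0,0]],[[0,-0.4064,0.0012],[0,0,0]],[[0.03,-0.4064,0.0012],[0,0,0]],[[0.03,-0.4064,0.0012],[0,0,0]]]' 0.5
python3 - <<'E'
from m import *
s=st(); print(ch(s["eef_pos"]).round(4), R.from_rotvec(s['ee_rot']).as_matrix().round(3).tolist())
shot("top","top3");shot("side","side3")
E
```

```text
t: 8.9
eef_pos: [0.588, -0.1667, 0.2871]
ee_rot: [-0.102, 1.573, 0.105]
wrist_force: [-0.6, -0.1, -0.5]
opening: 0.501
t 8.9 q [-0.276  0.463  0.393  1.507  0.     1.162] p [ 0.588  -0.1667  0.2871] rv [-0.102  1.573  0.105] F [-0.6 -0.1 -0.5] M [0.02 0.04 0.  ] o 0.501
[-0.0008 -0.2268  0.2871] [[-0.005, -0.132, 0.991], [0.002, 0.991, 0.132], [-1.0, 0.002, -0.005]]
```

View pics/side3.png

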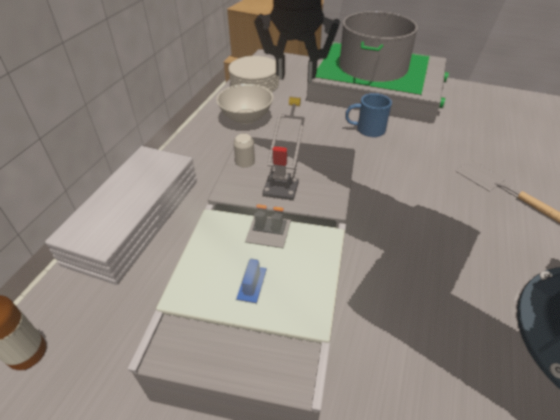

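The fingers at (280,75) and (313,75) straddle the barrel at (295,101). Descending and pinching.

```bash
python3 -m pendant '[[[0.03,0,0.001],[0,0,0]],[[0.05,0,0.0015],[0,0,0]],[[0.0546,0,0.0015],[0,0,0]],[[0.0546,0,0.0015],[0,0,0]]]' 0.4; python3 -m pendant '[[[0,0,0],[0,0,0]],[[0,0,0],[0,0,0]],[[0,0,0],[0,0,0]],[[0,0,0],[0,0,0]],[[0,0,0],[0,0,0]]]' 0 25
python3 - <<'E'
from m import *
s=st(); print(ch(s["eef_pos"]).round(4))
for n in("side","top"): a,d=shot(n,n+"4"); blobs(n,a,d)
E
```

```text
t: 9.4
eef_pos: [0.5913, -0.1658, 0.2368]
ee_rot: [-0.105, 1.568, 0.105]
wrist_force: [0.3, -0.3, 0.8]
opening: 0.396
t: 9.9
eef_pos: [0.5913, -0.1666, 0.2363]
ee_rot: [-0.105, 1.568, 0.104]
wrist_force: [-2.5, -3.7, 2.9]
opening: 0.221
t 9.9 q [-2.740e-01  4.590e-01  2.610e-01  1.371e+00 -1.000e-03  1.163e+00] p [ 0.5913 -0.1666  0.2363] rv [-0.105  1.568  0.104] F [-2.5 -3.7  2.9] M [-0.76  0.51  0.07] o 0.221
[ 0.0025 -0.2271  0.2363]
side red [273, 147, 13, 17, 156] [279.6 154.2] med [ 0.5688 -0.0313  0.2048] lo [ 0.5605 -0.0364  0.1871] hi [ 0.5781 -0.0286  0.2141]
side orange [276, 208, 6, 2, 8] [278.2 208.6] med [0.5464 0.0399 0.1553] lo [0.5417 0.0394 0.1541] hi [0.5493 0.0404 0.1558]
side orange [0, 296, 13, 42, 396] [  4.6 315.9] med [0.8363 0.3208 0.1184] lo [0.8319 0.3011 0.0955] hi [0.8532 0.3397 0.1299]
side orange [12, 360, 21, 9, 88] [ 23.3 365.1] med [0.8414 0.3452 0.0137] lo [0.8354 0.3369 0.0065] hi [0.8522 0.3531 0.0198]
side yellow [289, 99, 9, 6, 46] [293.1 101.2] med [ 0.5901 -0.1609  0.225 ] lo [ 0.5824 -0.1651  0.2212] hi [ 0.598  -0.1587  0.2289]
top red [27
[... 180 characters left out ...]
.3152 0.1297] lo [0.8354 0.2999 0.1197] hi [0.8694 0.3443 0.1442]
top orange [226, 188, 4, 11, 36] [227.5 193.2] med [0.5741 0.0429 0.1565] lo [0.5667 0.0405 0.1512] hi [0.5816 0.0457 0.1578]
top orange [228, 206, 4, 10, 34] [229.4 210.6] med [0.5469 0.0396 0.1569] lo [0.5409 0.0367 0.1511] hi [0.5545 0.0418 0.1588]
top yellow [0, 69, 16, 40, 221] [ 4.5 85.8] med [0.7635 0.4429 0.1015] lo [0.7442 0.4364 0.0372] hi [0.7889 0.4639 0.1115]
top yellow [372, 171, 9, 13, 61] [375.4 176.6] med [ 0.5914 -0.1615  0.2289] lo [ 0.5839 -0.1662  0.2253] hi [ 0.599  -0.1572  0.2315]
top blue [139, 206, 30, 12, 78] [154.5 210.5] med [0.548  0.153  0.1475] lo [0.5362 0.1381 0.1183] hi [0.5561 0.1771 0.1497]
```

Pinched: the opening of 18.8 mm fits the 20 mm barrel, and the barrel lies 13 mm ahead of the TCP. Swinging along the 134 mm arc about the pivot.

```bash
python3 -m pendant '[[[-0.0081,0.0042,-0.001],[0,0,0]],[[-0.0165,0.0088,-0.001],[0,0,0]],[[-0.0242,0.0142,-0.001],[0,0,0]],[[-0.0316,0.0198,-0.001],[0,0,0]],[[-0.0385,0.0261,-0.001],[0,0,0]],[[-0.0451,0.0327,-0.001],[0,0,0]],[[-0.0451,0.0327,-0.001],[0,0,0]]]'; python3 -c "
from h import *
s=st();print(ch(s['eef_pos']).round(4),np.round(s['wrist_force']@RC,1))"
```

```text
t: 10.7
eef_pos: [0.5859, -0.1329, 0.2818]
ee_rot: [-0.105, 1.567, 0.106]
wrist_force: [-0.3, -0.9, -0.3]
opening: 0.228
t 10.7 q [-0.223  0.43   0.331  1.47   0.     1.213] p [ 0.5859 -0.1329  0.2818] rv [-0.105  1.567  0.106] F [-0.3 -0.9 -0.3] M [-0.34  0.23  0.05] o 0.228
[ 0.0017 -0.1929  0.2818] [-0.5 -0.9 -0.3]
```

```bash
python3 -m pendant '[[[-0.006,0.0072,0],[0,0,0]],[[-0.0115,0.0148,0],[0,0,0]],[[-0.0164,0.0227,0],[0,0,0]],[[-0.0208,0.031,0],[0,0,0]],[[-0.0208,0.031,0],[0,0,0]]]'; python3 -c "
from h import *
s=st();print(ch(s['eef_pos']).round(4),np.round(s['wrist_force']@RC,1))"
```

```text
t: 11.2
eef_pos: [0.5817, -0.102, 0.3023]
ee_rot: [-0.105, 1.568, 0.106]
wrist_force: [-1.6, -1.6, -0.8]
opening: 0.223
t 11.2 q [-0.174  0.411  0.353  1.513  0.     1.263] p [ 0.5817 -0.102   0.3023] rv [-0.105  1.568  0.106] F [-1.6 -1.6 -0.8] M [-0.35  0.29  0.05] o 0.223
[ 0.0015 -0.1617  0.3023] [-1.8 -1.4 -0.8]
```

```bash
python3 -m pendant '[[[-0.0038,0.0085,0],[0,0,0]],[[-0.007,0.0173,0],[0,0,0]],[[-0.0096,0.0263,0],[0,0,0]],[[-0.0096,0.0263,0],[0,0,0]]]'; python3 -c "
from h import *
s=st();print(ch(s['eef_pos']).round(4),np.round(s['wrist_force']@RC,1))"
```

```text
t: 11.6
eef_pos: [0.5781, -0.0759, 0.3116]
ee_rot: [-0.105, 1.568, 0.106]
wrist_force: [-1.4, -1.5, -0.3]
opening: 0.224
t 11.6 q [-0.131  0.396  0.355  1.529  0.     1.306] p [ 0.5781 -0.0759  0.3116] rv [-0.105  1.568  0.106] F [-1.4 -1.5 -0.3] M [-0.43  0.3   0.04] o 0.224
[ 0.0015 -0.1354  0.3116] [-1.6 -1.3 -0.3]
```

```bash
python3 -m pendant '[[[-0.002,0.0091,0],[0,0,0]],[[-0.0033,0.0184,0],[0,0,0]],[[-0.0039,0.0277,0],[0,0,0]],[[-0.0039,0.0371,0],[0,0,0]],[[-0.0039,0.0371,0],[0,0,0]]]'; python3 -c "
from h import *
s=st();print(ch(s['eef_pos']).round(4),np.round(s['wrist_force']@RC,1))"
```

```text
t: 12.1
eef_pos: [0.5731, -0.0391, 0.3154]
ee_rot: [-0.106, 1.568, 0.106]
wrist_force: [-2.0, -1.6, 4.0]
opening: 0.227
t 12.1 q [-0.068  0.377  0.337  1.53   0.     1.368] p [ 0.5731 -0.0391  0.3154] rv [-0.106  1.568  0.106] F [-2.  -1.6  4. ] M [-0.46  0.33  0.01] o 0.227
[ 0.0015 -0.0982  0.3154] [-2.2 -1.4  4. ]
```

```bash
python3 -m pendant '[[[0.0006,0.0093,0],[0,0,0]],[[0.0019,0.0186,0],[0,0,0]],[[0.0039,0.0277,0],[0,0,0]],[[0.0065,0.0367,0],[0,0,0]],[[0.0097,0.0455,0],[0,0,0]],[[0.0135,0.054,0],[0,0,0]],[[0.0179,0.0623,0],[0,0,0]],[[0.0228,0.0702,0],[0,0,0]],[[0.0283,0.0778,0],[0,0,0]],[[0.0283,0.0778,0],[0,0,0]]]'; python3 -c "
from h import *
s=st();print(ch(s['eef_pos']).round(4),np.round(s['wrist_force']@RC,1))
for n in('side','top'): shot(n,n+'5')"
```

```text
t: 13.1
eef_pos: [0.5628, 0.0384, 0.2873]
ee_rot: [-0.104, 1.567, 0.107]
wrist_force: [-3.7, 5.0, 11.8]
opening: 0.227
t 13.1 q [0.067 0.347 0.223 1.446 0.002 1.503] p [0.5628 0.0384 0.2873] rv [-0.104  1.567  0.107] F [-3.7  5.  11.8] M [ 0.58  0.82 -0.02] o 0.227
[ 0.0015 -0.0201  0.2873] [-3.   5.4 11.8]
```

View pics/side5.png

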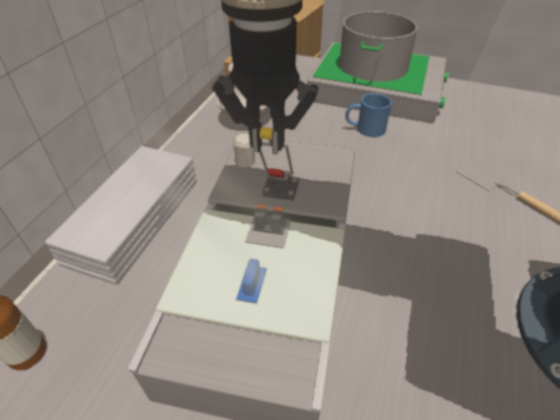

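View pics/top5.png

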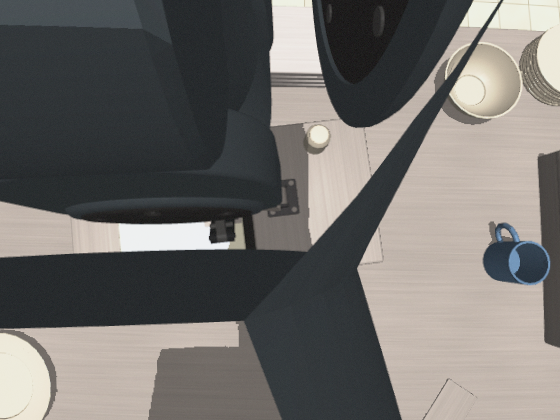

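Run:
```python
from m import *
a=cv2.imread("pics/side5.png")[:,:,::-1].copy();d=np.load("pics/side5.npy");C=ch(cloud("side",d).reshape(-1,3)).reshape(420,560,3)
k=masks(a)
for c in("red","yellow"):
    m=k[c]&(abs(C[...,0])<.05)&(C[...,1]<.1); print(c,m.sum(),C[m].min(0).round(4),C[m].max(0).round(4),C[m].mean(0).round(4), np.argwhere(m).mean(0))
cv2.imwrite("pics/z5.png",cv2.resize(cv2.imread("pics/side5.png")[110:230,220:330],None,fx=5,fy=5,interpolation=2))
```

```text
red 61 [-0.0112 -0.0588  0.1894] [ 0.0082 -0.053   0.1983] [-0.0018 -0.0557  0.1941] [172.18032787 275.13114754]
yellow 104 [-0.0058 -0.0264  0.2809] [ 0.0101 -0.0169  0.2938] [ 0.0022 -0.0214  0.2889] [132.70192308 265.39423077]
```

View pics/z5.png

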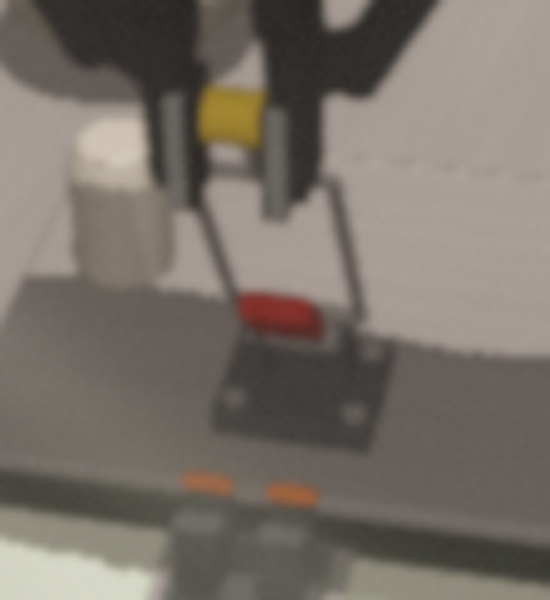

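The side zoom shows the lever dragged forward to about 2.3, with its tip at (280,315). The barrel at (233,115) has slid up in the pads. I'll release it, measure and regrip closer to the fingertips.

```bash
python3 -m pendant '[[[0,0,0],[0,0,0]],[[0,0,0],[0,0,0]],[[-0.02,0,0],[0,0,0]],[[-0.04,0,0],[0,0,0]],[[-0.06,0,0],[0,0,0]],[[-0.06,0,0],[0,0,0]]]' 0.4
python3 - <<'E'
from m import *
s=st(); print(ch(s["eef_pos"]).round(4))
for n in("side","top"):
    a,d=shot(n,n+"6");C=ch(cloud(n,d).reshape(-1,3)).reshape(420,560,3)
    k=masks(a)
    for c in("red","yellow"):
        m=k[c]&(abs(C[...,0])<.05)&(C[...,1]<.1)&(C[...,2]>.15)
        if m.sum(): print(n,c,m.sum(),C[m].min(0).round(4),C[m].max(0).round(4),C[m].mean(0).round(4), np.argwhere(m).mean(0))
cv2.imwrite("pics/z6.png",cv2.resize(cv2.imread("pics/side6.png")[100:230,220:330],None,fx=4.6,fy=4.6,interpolation=2))
E
```

```text
t: 13.8
eef_pos: [0.5636, 0.0368, 0.3488]
ee_rot: [-0.104, 1.565, 0.105]
wrist_force: [1.1, -1.1, -0.2]
opening: 0.403
t 13.8 q [0.065 0.365 0.404 1.607 0.    1.503] p [0.5636 0.0368 0.3488] rv [-0.104  1.565  0.105] F [ 1.1 -1.1 -0.2] M [-0.01 -0.03 -0.02] o 0.403
[ 0.0021 -0.0218  0.3488]
side red 56 [-0.0112 -0.0593  0.1904] [ 0.0098 -0.053   0.1977] [-0.0013 -0.0557  0.1946] [171.91071429 274.82142857]
side yellow 111 [-0.0099 -0.0285  0.2834] [ 0.0074 -0.0186  0.2937] [-0.0013 -0.0221  0.2895] [132.32432432 268.08108108]
top red 98 [-0.0111 -0.0786  0.1778] [ 0.0005 -0.054   0.2024] [-0.0064 -0.0686  0.1891] [199.69387755 263.04081633]
```

View pics/z6.png

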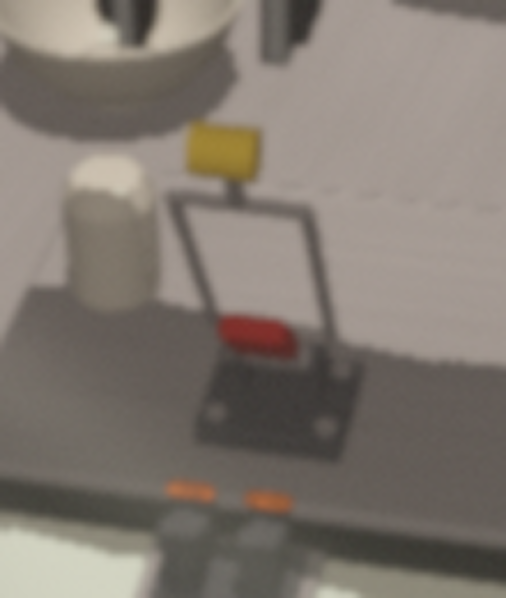

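Distance from the hinge to the barrel is now 153.9 mm (20+134), so the loop and pivot are collinear at the lever stop, which confirms the hinge position. Regripping with the barrel 12 mm ahead of the TCP.

```bash
python3 -m pendant '[[[0.015,-0.0055,-0.002],[0,0,0]],[[0.035,-0.0055,-0.002],[0,0,0]],[[0.051,-0.0055,-0.002],[0,0,0]],[[0.051,-0.0055,-0.002],[0,0,0]]]' 0.4;  python3 -m pendant '[[[0,0,0],[0,0,0]],[[0,0,0],[0,0,0]],[[0,0,0],[0,0,0]],[[0,0,0],[0,0,0]],[[0,0,0],[0,0,0]]]' 0 25
python3 - <<'E'
from m import *
s=st(); print(ch(s["eef_pos"]).round(4))
n="side";a,d=shot(n,n+"7");C=ch(cloud(n,d).reshape(-1,3)).reshape(420,560,3);k=masks(a)
for c in("red","yellow"):
    m=k[c]&(abs(C[...,0])<.05)&(C[...,1]<.1)&(C[...,2]>.15); print(n,c,m.sum(),C[m].mean(0).round(4))
H=np.array([-.0996,.15]);B0=np.array([-.0273,.2859])
def barrel(f,a): return H+20e-3*np.array([-np.cos(f),np.sin(f)])+.134*np.array([-np.cos(a),np.sin(a)])
for i,t in enumerate(np.linspace(0,1,17)):
    f=np.radians(118+(56.4-118)*t);a=np.radians(118+(182.7-118)*t);B=barrel(f,a);print(i,B.round(4),"tx,ty",((B0-B)[1]*1000).round(1),((B-B0)[0]*1000).round(1))
E
```

```text
t: 14.3
eef_pos: [0.5604, 0.0309, 0.2929]
ee_rot: [-0.105, 1.573, 0.105]
wrist_force: [-0.2, -1.0, 0.6]
opening: 0.399
t: 14.8
eef_pos: [0.5618, 0.031, 0.2959]
ee_rot: [-0.105, 1.568, 0.104]
wrist_force: [2.4, -3.7, -6.6]
opening: 0.224
t 14.8 q [ 0.055  0.346  0.243  1.467 -0.     1.493] p [0.5618 0.031  0.2959] rv [-0.105  1.568  0.104] F [ 2.4 -3.7 -6.6] M [-0.65 -0.35  0.01] o 0.224
[-0.0005 -0.0273  0.2959]
side red 55 [-0.0016 -0.0557  0.1945]
side yellow 116 [-0.     -0.0222  0.2895]
0 [-0.0273  0.286 ] tx,ty -0.1 -0.0
1 [-0.0203  0.2818] tx,ty 4.1 7.0
2 [-0.0137  0.277 ] tx,ty 8.9 13.6
3 [-0.0076  0.2716] tx,ty 14.3 19.7
4 [-0.0019  0.2656] tx,ty 20.3 25.4
5 [0.0034 0.259 ] tx,ty 26.9 30.7
6 [0.0081 0.2519] tx,ty 34.0 35.4
7 [0.0123 0.2443] tx,ty 41.6 39.6
8 [0.0159 0.2363] tx,ty 49.6 43.2
9 [0.0189 0.2278] tx,ty 58.1 46.2
10 [0.0214 0.2189] tx,ty 67.0 48.7
11 [0.0232 0.2097] tx,ty 76.2 50.5
12 [0.0245 0.2002] tx,ty 85.7 51.8
13 [0.0251 0.1905] tx,ty 95.4 52.4
14 [0.0251 0.1806] tx,ty 105.3 52.4
15 [0.0244 0.1705] tx,ty 115.4 51.7
16 [0.0232 0.1603] tx,ty 125.6 50.5
```

```bash
python3 -m pendant '[[[0.0048,0.0068,0],[0,0,0]],[[0.0096,0.0132,0],[0,0,0]],[[0.015,0.0192,0],[0,0,0]],[[0.0208,0.025,0],[0,0,0]],[[0.0274,0.0302,0],[0,0,0]],[[0.0344,0.0349,0],[0,0,0]],[[0.0344,0.0349,0],[0,0,0]]]';  python3 - <<'E'
from m import *
s=st(); print(ch(s["eef_pos"]).round(4),np.round(s['wrist_force']@RC,1))
n="side";a,d=shot(n,n+"8");C=ch(cloud(n,d).reshape(-1,3)).reshape(420,560,3);k=masks(a)
for c in("red","yellow"):
    m=k[c]&(abs(C[...,0])<.05)&(C[...,1]<.1)&(C[...,2]>.15); print(n,c,m.sum(),C[m].mean(0).round(4))
E
```

```text
t: 15.55
eef_pos: [0.557, 0.0678, 0.2614]
ee_rot: [-0.104, 1.567, 0.108]
wrist_force: [1.2, 5.5, 6.4]
opening: 0.224
t 15.55 q [0.12  0.34  0.148 1.378 0.002 1.556] p [0.557  0.0678 0.2614] rv [-0.104  1.567  0.108] F [1.2 5.5 6.4] M [ 1.01 -0.45  0.09] o 0.224
[-0.0003  0.0098  0.2614] [1.9 5.3 6.4]
side red 1 [-0.0112 -0.0624  0.1846]
side yellow 123 [-0.0003  0.0168  0.2581]
```

View pics/side8.png

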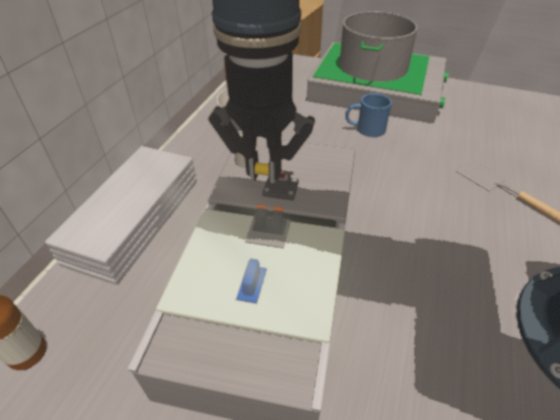

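Run:
```python
import numpy as np
H=np.array([-.0996,.15])
def barrel(f,a): return H+20e-3*np.array([-np.cos(f),np.sin(f)])+.134*np.array([-np.cos(a),np.sin(a)])
B0=barrel(np.radians(118),np.radians(136.8));print(B0)
for i,t in enumerate(np.linspace(0,1,13)):
    f=np.radians(118-61.6*t**1.3);a=np.radians(136.8+45.9*t);B=barrel(f,a);print(i,B.round(4),"tx,ty",((B0-B)[1]*1000).round(1),((B-B0)[0]*1000).round(1))
```

```text
[0.00747123 0.25938826]
0 [0.0075 0.2594] tx,ty 0.0 0.0
1 [0.0126 0.2531] tx,ty 6.3 5.1
2 [0.0169 0.2465] tx,ty 12.9 9.4
3 [0.0205 0.2395] tx,ty 19.9 13.0
4 [0.0234 0.2322] tx,ty 27.2 15.9
5 [0.0256 0.2245] tx,ty 34.9 18.1
6 [0.0272 0.2164] tx,ty 43.0 19.7
7 [0.028  0.2079] tx,ty 51.5 20.6
8 [0.0283 0.199 ] tx,ty 60.4 20.8
9 [0.0279 0.1898] tx,ty 69.6 20.4
10 [0.0269 0.1803] tx,ty 79.1 19.4
11 [0.0253 0.1704] tx,ty 88.9 17.8
12 [0.0232 0.1603] tx,ty 99.0 15.7
```

```bash
python3 -m pendant '[[[0.004,0.003,0],[0,0,0]],[[0.008,0.0053,0],[0,0,0]],[[0.0115,0.0072,0],[0,0,0]],[[0.015,0.0089,0],[0,0,0]],[[0.0223,0.0118,0],[0,0,0]],[[0.03,0.014,0],[0,0,0]],[[0.0381,0.0156,0],[0,0,0]],[[0.0381,0.0156,0],[0,0,0]]]';  python3 - <<'E'
from m import *
s=st(); print(ch(s["eef_pos"]).round(4),np.round(s['wrist_force']@RC,1))
n="side";a,d=shot(n,n+"9");C=ch(cloud(n,d).reshape(-1,3)).reshape(420,560,3);k=masks(a)
for c in("red","yellow"):
    m=k[c]&(abs(C[...,0])<.05)&(C[...,1]<.1)&(C[...,2]>.15); print(n,c,m.sum(),C[m].mean(0).round(4))
E
```

```text
t: 16.4
eef_pos: [0.5547, 0.0826, 0.2227]
ee_rot: [-0.105, 1.568, 0.107]
wrist_force: [2.6, 3.6, 2.3]
opening: 0.227
t 16.4 q [0.147 0.346 0.06  1.284 0.002 1.583] p [0.5547 0.0826 0.2227] rv [-0.105  1.568  0.107] F [2.6 3.6 2.3] M [ 0.47 -0.6   0.05] o 0.227
[-0.0006  0.0248  0.2227] [3.1 3.2 2.3]
side red 25 [-0.0085 -0.0685  0.1942]
side yellow 93 [-0.0024  0.0344  0.2218]
```

View pics/side9.png

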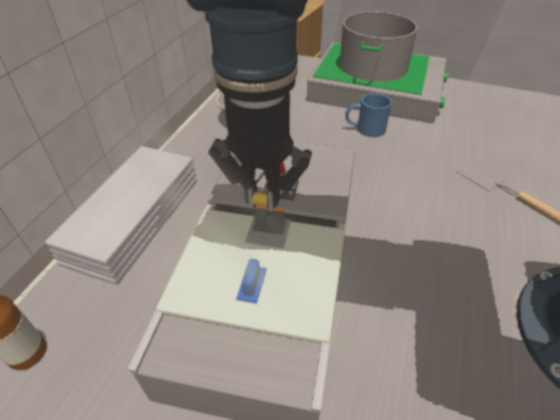

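The side view has the barrel at (259,200) between the pads and the lever following back. I'll regrip 9 mm higher for clearance over the cover.

```bash
python3 -m pendant '[[[0,0,0],[0,0,0]],[[0,0,0],[0,0,0]],[[-0.009,0.004,0],[0,0,0]],[[-0.009,0.004,0],[0,0,0]]]' 0.38; python3 -m pendant '[[[0,0,0],[0,0,0]],[[0,0,0],[0,0,0]],[[0,0,0],[0,0,0]],[[0,0,0],[0,0,0]],[[0,0,0],[0,0,0]]]' 0 30;  python3 - <<'E'
from m import *
s=st(); print(ch(s["eef_pos"]).round(4),np.round(s['wrist_force']@RC,1))
for n in("side","top"):
    a,d=shot(n,n+"10");C=ch(cloud(n,d).reshape(-1,3)).reshape(420,560,3);k=masks(a)
    for c in("red","yellow","orange"):
        m=k[c]&(abs(C[...,0])<.05)&(C[...,1]<.1)&(C[...,2]>.15); print(n,c,m.sum(),C[m].mean(0).round(4) if m.sum() else 0)
E
```

```text
t: 16.85
eef_pos: [0.5547, 0.0855, 0.2336]
ee_rot: [-0.105, 1.567, 0.105]
wrist_force: [-0.0, -0.0, -0.2]
opening: 0.379
t: 17.35
eef_pos: [0.5546, 0.0853, 0.2324]
ee_rot: [-0.105, 1.568, 0.105]
wrist_force: [1.4, 4.7, 1.4]
opening: 0.226
t 17.35 q [0.152 0.345 0.081 1.307 0.    1.59 ] p [0.5546 0.0853 0.2324] rv [-0.105  1.568  0.105] F [1.4 4.7 1.4] M [ 0.88 -0.38  0.05] o 0.226
[-0.0004  0.0275  0.2324] [2.  4.4 1.4]
side red 30 [-0.0082 -0.0677  0.1988]
side yellow 83 [-0.002   0.0342  0.2221]
side orange 18 [-0.0112 -0.0166  0.1551]
top red 226 [-1.000e-04 -7.420e-02  2.001e-01]
top yellow 0 0
top orange 54 [ 0.0049 -0.0171  0.1566]
```

View pics/top10.png

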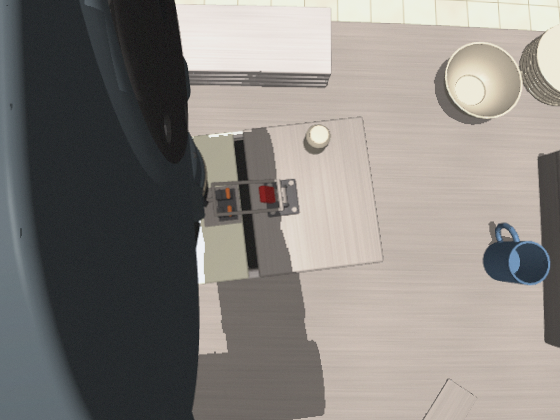

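The top view now shows the loop in front of the gripper: cross bar near (214,198), keeper tips at (228,193) and (229,209), lever at (267,194). I'll measure the bar against the crest in this one camera.

```bash
cat > bar.py <<'E'
from m import *
def bars(tag):
    d=np.load(f"pics/{tag}.npy");C=ch(cloud("top",d).reshape(-1,3)).reshape(420,560,3)
    a=cv2.imread(f"pics/{tag}.png")[:,:,::-1].copy()
    k=masks(a)["orange"]&(abs(C[...,0])<.05)&(abs(C[...,1]+.017)<.03)&(C[...,2]>.15); print("crest",k.sum(),C[k].mean(0).round(4) if k.sum() else 0)
    k=masks(a)["red"]&(abs(C[...,0])<.02)&(C[...,2]>.13)&(C[...,1]<-.03); 
    if k.sum(): print("lever red",k.sum(),np.percentile(C[k],[2,50,98],axis=0).round(4).tolist())
    # outside prongs (bar between prongs |x|<6 and outside 21..)
    for nm,xr in(("mid",(-.006,.006)),("R",(-.0235,-.0205)),("L",(.0205,.0235)),("all",(-.024,.024))):
        m=(C[...,0]>xr[0])&(C[...,0]<xr[1])&(C[...,1]>-.06)&(C[...,1]<.05)&(C[...,2]>.130)&(C[...,2]<.26)
        P=C[m];P=P[np.argsort(P[:,1])]
        if nm!="all": print(nm,[f"{p[1]*1000:.0f}/{p[2]*1000:.0f}" for p in P][:60])
E
python3 -c "
from bar import *
bars('top10')
cv2.imwrite('pics/z10.png',cv2.resize(cv2.imread('pics/top10.png')[165:235,195:310],None,fx=6.5,fy=6.5,interpolation=2))"
```

```text
crest 54 [ 0.0049 -0.0171  0.1566]
lever red 226 [[-0.0108, -0.0845, 0.1846], [-0.0002, -0.074, 0.2036], [0.0109, -0.0645, 0.2081]]
mid ['-18/155', '-17/157', '-3/205', '-3/208', '-3/206', '-3/206', '-3/207', '-3/206', '-3/207', '-2/207', '-2/208', '-2/208', '-2/208', '-2/210', '-2/207', '-2/210', '-2/209', '-1/208', '-1/210', '-1/208', '-1/209', '-1/208', '-1/208', '-0/208', '-0/210', '0/207', '0/208', '0/207', '0/208', '1/208', '1/208', '1/207', '1/209', '2/206', '2/210', '2/209', '2/208', '3/210', '3/211', '3/209', '3/209', '4/212', '4/210', '4/211', '5/210', '5/211', '6/211', '6/211', '6/211', '7/212', '7/211', '7/213', '8/213', '8/210', '8/212']
R ['-60/185', '-59/186', '-58/187', '-58/187', '-57/187', '-57/186', '-55/187', '-55/187', '-54/189', '-54/189', '-53/190', '-52/186', '-51/189', '-51/189', '-51/188', '-50/191', '-50/190', '-49/190', '-48/191', '-48/191', '-48/188', '-47/189', '-47/188', '-45/191', '-45/192', '-44/190', '-44/191', '-43/193', '-42/191', '-41/193', '-41/193', '-40/194', '-40/193', '-38/194', '-38/195', '-37/194', '-37/193', '-36/196', '-36/196', '-34/196'
[... 184 characters left out ...]
99', '-23/199', '-22/200', '-22/200']
L ['-59/188', '-59/186', '-57/186', '-57/187', '-56/188', '-56/187', '-54/188', '-54/188', '-53/186', '-53/191', '-52/188', '-51/191', '-50/188', '-50/190', '-49/189', '-49/190', '-47/191', '-47/191', '-46/190', '-46/192', '-45/193', '-44/191', '-43/193', '-43/191', '-42/192', '-42/194', '-40/192', '-40/192', '-39/193', '-39/194', '-37/194', '-37/195', '-36/196', '-36/194', '-35/196', '-34/195', '-33/197', '-33/195', '-32/196', '-32/196', '-30/198', '-30/197', '-29/197', '-29/197', '-28/198', '-28/199', '-26/200', '-26/196', '-25/199', '-25/200', '-24/201', '-23/200', '-22/200', '-22/202', '-21/202', '-21/200', '-19/201', '-19/200', '-19/158', '-18/202']
```

View pics/z10.png

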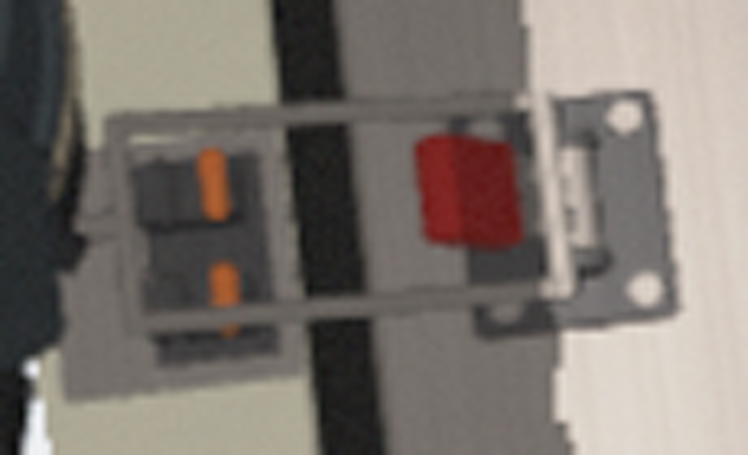

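```bash
python3 -m pendant '[[[0.0061,0,0],[0,0,0]],[[0.0122,-0.0001,0],[0,0,0]],[[0.0188,-0.0008,0],[0,0,0]],[[0.0254,-0.0015,0],[0,0,0]],[[0.0326,-0.0028,0],[0,0,0]],[[0.0398,-0.0041,0],[0,0,0]],[[0.0455,-0.0055,0],[0,0,0]],[[0.0455,-0.0055,0],[0,0,0]],[[0.0455,-0.0055,0],[0,0,0]]]';  python3 - <<'E'
from bar import *
s=st(); print(ch(s["eef_pos"]).round(4),np.round(s['wrist_force']@RC,1))
n="top";shot(n,n+"11");shot("side","side11");bars("top11")
cv2.imwrite('pics/z11.png',cv2.resize(cv2.imread('pics/top11.png')[165:235,195:310],None,fx=6.5,fy=6.5,interpolation=2))
E
```

```text
t: 18.35
eef_pos: [0.5552, 0.0792, 0.1868]
ee_rot: [-0.105, 1.568, 0.104]
wrist_force: [3.1, -0.8, 0.1]
opening: 0.225
t 18.35 q [ 1.420e-01  3.590e-01 -1.400e-02  1.198e+00 -1.000e-03  1.580e+00] p [0.5552 0.0792 0.1868] rv [-0.105  1.568  0.104] F [ 3.1 -0.8  0.1] M [-0.25 -0.63 -0.  ] o 0.225
[-0.0006  0.0214  0.1868] [ 3.  -1.2  0.1]
crest 58 [ 0.003  -0.0172  0.157 ]
lever red 190 [[-0.0107, -0.1139, 0.1866], [-0.0003, -0.1065, 0.2115], [0.0109, -0.1005, 0.2154]]
mid ['-19/156', '-17/156', '-16/157', '-11/171', '-11/172', '-11/174', '-10/171', '-10/173', '-10/174', '-10/173', '-10/174', '-10/172', '-10/175', '-9/171', '-9/172', '-9/173', '-9/174', '-9/172', '-9/174', '-9/174', '-9/176', '-8/173', '-8/173', '-8/173', '-7/173', '-7/173', '-7/174', '-7/175', '-7/173', '-6/172', '-6/173', '-6/171', '-6/176', '-6/174', '-6/173', '-5/174', '-5/172', '-4/173', '-4/174']
R ['-60/173', '-59/171', '-58/173', '-58/170', '-57/174', '-56/172', '-55/170', '-55/171', '-54/172', '-54/174', '-52/172', '-52/173', '-51/172', '-51/173', '-50/171', '-49/173', '-49/171', '-48/174', '-48/172', '-46/17
[... 406 characters left out ...]
74', '-20/174', '-18/174', '-18/173']
L ['-60/170', '-59/173', '-58/173', '-57/172', '-57/173', '-57/170', '-56/171', '-55/170', '-54/174', '-54/172', '-53/173', '-52/172', '-51/174', '-51/172', '-50/172', '-50/172', '-48/175', '-48/173', '-47/174', '-47/173', '-45/173', '-45/173', '-44/172', '-44/171', '-42/173', '-42/173', '-42/172', '-41/172', '-41/172', '-39/173', '-39/172', '-38/173', '-38/173', '-36/173', '-36/173', '-35/172', '-35/173', '-33/172', '-33/173', '-32/172', '-32/172', '-30/171', '-30/172', '-29/173', '-29/173', '-27/173', '-27/173', '-26/173', '-26/173', '-25/173', '-24/174', '-23/172', '-23/174', '-22/172', '-21/172', '-20/174', '-20/174', '-19/173', '-19/155', '-19/173']
```

View pics/z11.png

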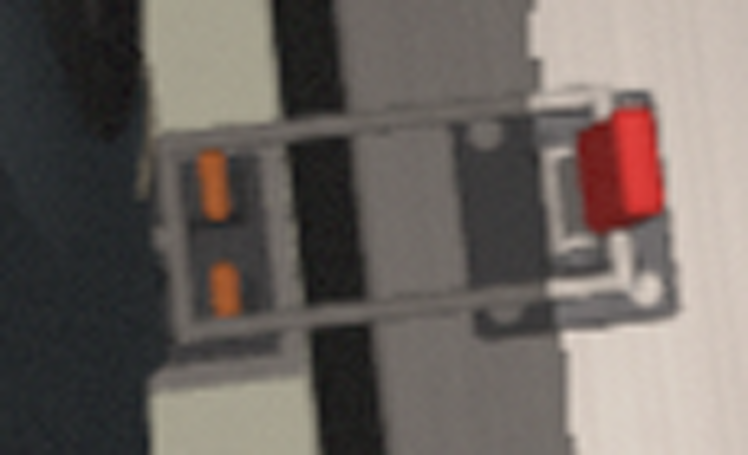

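View pics/side11.png

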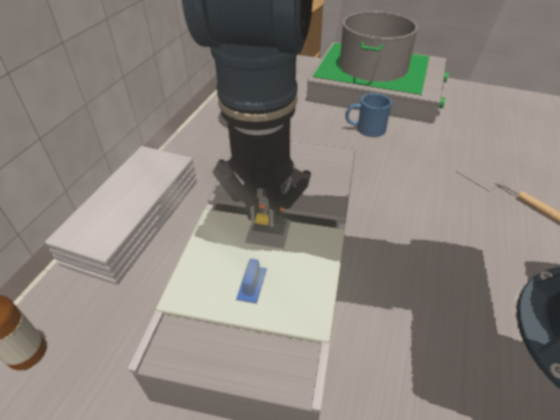

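Bar measured at (y,z)=(-0.0088, 0.1705), and the crest at -0.0172, so the seat is at about -0.0137. Lowering the bar to 8 mm above the seat, aimed at the middle of the gap (+2.7 mm).

```bash
python3 -m pendant '[[[0.004,-0.0006,0],[0,0,0]],[[0.009,-0.0013,0],[0,0,0]],[[0.013,-0.0019,0],[0,0,0]],[[0.017,-0.0023,0],[0,0,0]],[[0.017,-0.0023,0],[0,0,0]]]';  python3 - <<'E'
from bar import *
s=st(); print(ch(s["eef_pos"]).round(4),np.round(s['wrist_force']@RC,1))
n="top";shot(n,n+"12");bars("top12")
cv2.imwrite('pics/z12.png',cv2.resize(cv2.imread('pics/top12.png')[165:235,195:310],None,fx=6.5,fy=6.5,interpolation=2))
E
```

```text
t: 18.95
eef_pos: [0.5553, 0.0773, 0.1692]
ee_rot: [-0.105, 1.569, 0.105]
wrist_force: [4.0, 2.5, 0.6]
opening: 0.225
t 18.95 q [ 0.138  0.367 -0.047  1.157  0.     1.576] p [0.5553 0.0773 0.1692] rv [-0.105  1.569  0.105] F [4.  2.5 0.6] M [ 0.4  -0.76  0.02] o 0.225
[-0.0007  0.0195  0.1692] [4.3 2.  0.6]
crest 57 [ 0.0008 -0.0172  0.157 ]
lever red 205 [[-0.0107, -0.1179, 0.1863], [-0.0001, -0.11, 0.2081], [0.0106, -0.1031, 0.2143]]
mid ['-19/158', '-17/156', '-13/157', '-13/159', '-13/159', '-12/159', '-12/160', '-12/159', '-12/160', '-12/159', '-12/160', '-11/161', '-11/159', '-11/160', '-11/161', '-11/161', '-11/161', '-10/160', '-10/160', '-10/160', '-10/160']
R ['-60/166', '-59/165', '-58/165', '-58/164', '-57/164', '-56/166', '-55/164', '-55/165', '-55/163', '-54/164', '-53/164', '-52/165', '-52/164', '-51/164', '-50/163', '-49/164', '-49/164', '-48/164', '-47/164', '-46/164', '-46/163', '-45/164', '-44/162', '-43/163', '-43/165', '-43/162', '-42/163', '-41/162', '-40/163', '-40/162', '-39/162', '-38/164', '-37/164', '-37/161', '-36/162', '-35/161', '-34/164', '-34/164', '-3
[... 179 characters left out ...]
60', '-21/162', '-19/160', '-18/161', '-17/161', '-16/159']
L ['-60/166', '-59/166', '-58/165', '-57/164', '-57/165', '-56/165', '-55/165', '-54/164', '-54/163', '-52/165', '-51/166', '-51/164', '-49/165', '-49/164', '-48/164', '-48/165', '-46/162', '-46/164', '-45/162', '-45/163', '-44/164', '-43/163', '-42/163', '-42/163', '-40/163', '-40/162', '-39/163', '-39/163', '-37/163', '-37/163', '-36/162', '-36/163', '-34/161', '-34/164', '-33/160', '-33/164', '-31/162', '-31/162', '-30/163', '-30/164', '-28/162', '-27/162', '-27/162', '-25/162', '-25/160', '-24/161', '-24/162', '-22/161', '-22/160', '-21/162', '-21/160', '-19/161', '-19/162', '-18/159', '-16/160', '-16/160', '-15/160', '-14/158']
```

View pics/z12.png

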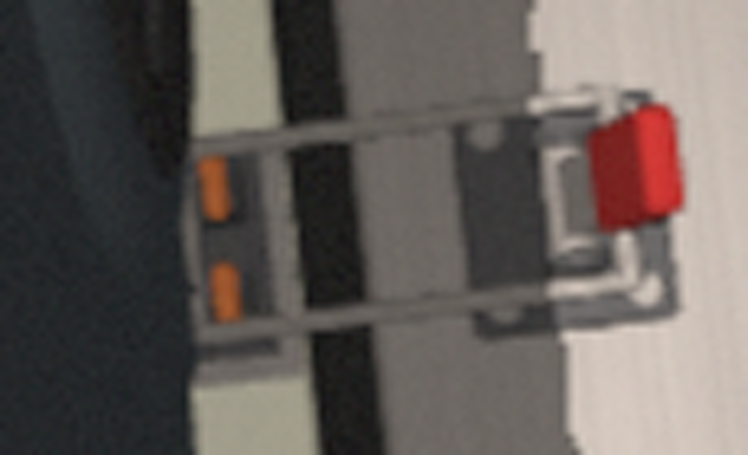

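The bar is over the gap: leading edge at -0.0133, centre about -0.0108, 9 mm above the seat. Lowering by feel.

```bash
python3 -m pendant '[[[0.002,-0.0001,0],[0,0,0]],[[0.004,-0.0002,0],[0,0,0]],[[0.006,-0.0003,0],[0,0,0]],[[0.006,-0.0003,0],[0,0,0]]]'; python3 -m pendant '[[[0.0015,0,0],[0,0,0]],[[0.0025,-0.0001,0],[0,0,0]],[[0.0025,-0.0001,0],[0,0,0]]]';python3 -m pendant '[[[0.001,0,0],[0,0,0]],[[0.002,-0.0001,0],[0,0,0]],[[0.002,-0.0001,0],[0,0,0]]]'
```

```text
t: 19.4
eef_pos: [0.5554, 0.0769, 0.1636]
ee_rot: [-0.105, 1.568, 0.104]
wrist_force: [4.0, -0.0, 1.3]
opening: 0.222
t: 19.7
eef_pos: [0.5555, 0.0768, 0.1612]
ee_rot: [-0.105, 1.568, 0.104]
wrist_force: [4.3, -1.1, 2.0]
opening: 0.227
t: 20.0
eef_pos: [0.5555, 0.0768, 0.1592]
ee_rot: [-0.105, 1.568, 0.105]
wrist_force: [3.3, -2.5, 1.7]
opening: 0.227
```

```bash
python3 -m pendant '[[[0.001,-0.0001,0],[0,0,0]],[[0.0015,-0.0001,0],[0,0,0]],[[0.0015,-0.0001,0],[0,0,0]]]'; python3 -m pendant '[[[0.001,0,0],[0,0,0]],[[0.001,0,0],[0,0,0]],[[0.001,0,0],[0,0,0]]]'
python3 - <<'E'
from bar import *
s=st(); print(ch(s["eef_pos"]).round(4),np.round(s['wrist_force']@RC,1))
n="top";shot(n,n+"13");shot("side","side13");bars("top13")
cv2.imwrite('pics/z13.png',cv2.resize(cv2.imread('pics/top13.png')[165:235,195:310],None,fx=6.5,fy=6.5,interpolation=2))
E
```

```text
t: 20.3
eef_pos: [0.5555, 0.0768, 0.1577]
ee_rot: [-0.105, 1.568, 0.105]
wrist_force: [4.0, -3.1, 1.9]
opening: 0.221
t: 20.6
eef_pos: [0.5556, 0.0768, 0.1569]
ee_rot: [-0.105, 1.568, 0.105]
wrist_force: [4.3, -2.3, 3.6]
opening: 0.227
t 20.6 q [ 0.137  0.373 -0.07   1.127  0.     1.575] p [0.5556 0.0768 0.1569] rv [-0.105  1.568  0.105] F [ 4.3 -2.3  3.6] M [-0.58 -0.65  0.05] o 0.227
[-0.0005  0.019   0.1569] [ 3.9 -2.8  3.6]
crest 58 [-0.0079 -0.0202  0.1997]
lever red 202 [[-0.0105, -0.1167, 0.186], [0.0001, -0.109, 0.2091], [0.0109, -0.1024, 0.2149]]
mid ['-18/154', '-17/156', '-14/149', '-14/150', '-14/150', '-13/152', '-13/149', '-12/149']
R ['-60/161', '-59/161', '-59/158', '-58/161', '-58/160', '-58/158', '-56/162', '-56/159', '-55/160', '-55/160', '-53/159', '-53/157', '-52/158', '-52/159', '-51/160', '-50/158', '-49/158', '-49/159', '-48/157', '-47/157', '-46/157', '-46/155', '-44/157', '-44/155', '-43/157', '-43/156', '-41/156', '-41/155', '-40/157', '-40/158', '-38/157', '-38/156', '-37/157', '-37/155', '-35/156', '-35/154', '-35/153', '-34/155', '-34/156', '-32/156', '-32/154', '-31/156', '-31/155', '-29/155', '-29/154', '-28/154', '-27/152', '-26/153', '-26/154', '-25/155', '-25/154', '-23/154', '-23/154', '-23/152', '-21/153', '-21/150', '-20/154', '-20/153', '-19/154', '-18/152']
L ['-60/161', '-59/160', '-58/160', '-58/159', '-57/160', '-57/160', '-55/161', '-55/161', '-54/159', '-54/159', '-52/158', '-52/158', '-51/160', '-51/160', '-49/157', '-49/157', '-49/156', '-48/158', '-48/157', '-48/158', '-46/160', '-45/158', '-45/157', '-43/158', '-43/159', '-42/157', '-41/155', '-40/157', '-40/159', '-39/155', '-38/156', '-37/157', '-35/155', '-35/156', '-34/157', '-32/156', '-32/155', '-31/155', '-31/154', '-29/155', '-29/155', '-28/153', '-28/156', '-26/154', '-26/154', '-26/153', '-25/155', '-25/154', '-23/155', '-23/153', '-22/152', '-21/153', '-20/153', '-20/152', '-19/156', '-18/151']
```

View pics/z13.png

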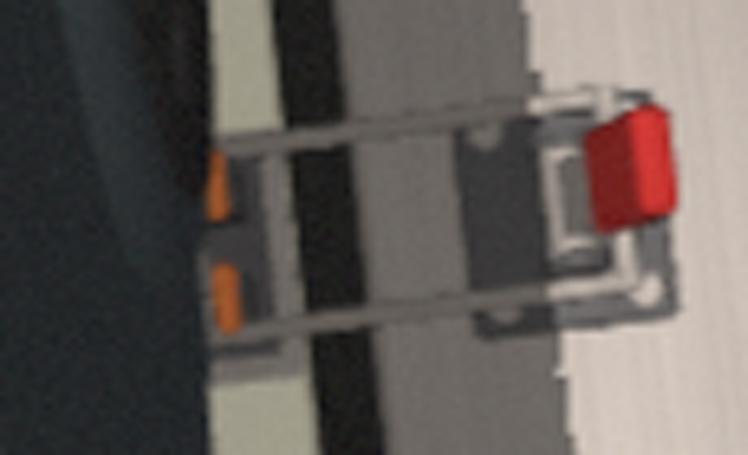

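The bar is in the groove: its top is at 0.150, below the crest at 0.157. Now I'll draw it towards the hook in small steps.

```bash
for i in 1 2 3; do python3 -m pendant '[[[-0.0002,-0.0005,0],[0,0,0]],[[-0.0003,-0.001,0],[0,0,0]],[[-0.0003,-0.001,0],[0,0,0]]]' ; done; python3 -c "
from h import *
s=st();print(ch(s['eef_pos']).round(4),np.round(s['wrist_force']@RC,1))"
```

```text
t: 21.0
eef_pos: [0.5556, 0.0764, 0.157]
ee_rot: [-0.104, 1.568, 0.106]
wrist_force: [2.7, 5.2, 3.1]
opening: 0.223
t: 21.3
eef_pos: [0.5556, 0.0755, 0.1573]
ee_rot: [-0.104, 1.569, 0.106]
wrist_force: [2.0, 5.1, 1.4]
opening: 0.223
t: 21.6
eef_pos: [0.5557, 0.0746, 0.1575]
ee_rot: [-0.104, 1.569, 0.107]
wrist_force: [2.7, 5.9, 2.5]
opening: 0.225
t 21.6 q [ 0.132  0.373 -0.069  1.129  0.002  1.569] p [0.5557 0.0746 0.1575] rv [-0.104  1.569  0.107] F [2.7 5.9 2.5] M [ 1.17 -0.55  0.03] o 0.225
[-0.0006  0.0167  0.1575] [3.5 5.5 2.5]
```

```bash
for i in 1 2; do python3 -m pendant '[[[0,-0.0005,0],[0,0,0]],[[0,-0.0005,0],[0,0,0]]]' ; done; python3 -c "
from h import *
s=st();print(ch(s['eef_pos']).round(4),np.round(s['wrist_force']@RC,1))"
```

```text
t: 21.8
eef_pos: [0.5558, 0.0744, 0.1576]
ee_rot: [-0.103, 1.569, 0.107]
wrist_force: [2.4, 8.5, 3.0]
opening: 0.221
t: 22.0
eef_pos: [0.5558, 0.0743, 0.1576]
ee_rot: [-0.103, 1.569, 0.108]
wrist_force: [1.2, 10.6, 2.4]
opening: 0.221
t 22.0 q [ 0.131  0.373 -0.069  1.129  0.003  1.568] p [0.5558 0.0743 0.1576] rv [-0.103  1.569  0.108] F [ 1.2 10.6  2.4] M [ 2.22 -0.31  0.03] o 0.221
[-0.0006  0.0164  0.1576] [ 2.6 10.3  2.4]
```

The bar has stalled against the hook: force went from 5 N to 10 N after 2.6 mm of travel, against 2.7 mm expected. I'll ease the load, check, release and look.

```bash
python3 -m pendant '[[[0,0.0006,0],[0,0,0]],[[0,0.0006,0],[0,0,0]]]'; python3 -m pendant '[[[0,0,0],[0,0,0]],[[0,0,0],[0,0,0]],[[0,0,0],[0,0,0]],[[-0.02,0,0],[0,0,0]],[[-0.05,0,0],[0,0,0]],[[-0.09,0,0],[0,0,0]],[[-0.12,0.03,0],[0,0,0]],[[-0.14,0.07,0],[0,0,0]],[[-0.16,0.11,0],[0,0,0]],[[-0.16,0.13,0],[0,0,0]]]' 0.38
python3 - <<'E'
from bar import *
s=st(); print(ch(s["eef_pos"]).round(4),np.round(s['wrist_force']@RC,1))
n="top";shot(n,n+"14");shot("side","side14");bars("top14")
cv2.imwrite('pics/z14.png',cv2.resize(cv2.imread('pics/top14.png')[165:235,195:310],None,fx=6.5,fy=6.5,interpolation=2))
E
```

```text
t: 22.2
eef_pos: [0.5558, 0.0743, 0.1576]
ee_rot: [-0.104, 1.569, 0.107]
wrist_force: [2.3, 7.1, 3.5]
opening: 0.227
t: 23.2
eef_pos: [0.5386, 0.2049, 0.3201]
ee_rot: [-0.105, 1.565, 0.107]
wrist_force: [1.8, -0.7, -0.2]
opening: 0.38
t 23.2 q [0.363 0.38  0.353 1.54  0.    1.799] p [0.5386 0.2049 0.3201] rv [-0.105  1.565  0.107] F [ 1.8 -0.7 -0.2] M [ 0.02 -0.03 -0.03] o 0.38
[-3.000e-04  1.482e-01  3.201e-01] [ 1.7 -0.9 -0.2]
crest 62 [ 0.0012 -0.0173  0.1566]
lever red 248 [[-0.0105, -0.1267, 0.1846], [0.0002, -0.1173, 0.2032], [0.0113, -0.108, 0.2115]]
mid ['-18/155', '-17/158', '-16/150', '-16/150', '-16/150', '-16/151', '-16/151', '-16/150', '-16/151', '-15/150', '-15/150', '-15/150', '-15/151', '-14/150', '-14/151', '-14/149', '-14/150', '-14/151', '-13/150', '-13/152', '-13/151', '-13/152', '-13/151', '-13/149', '-12/150', '-12/150', '-12/150', '-12/148', '-12/152', '-11/152', '-11/152', '-10/150', '-10/150', '-10/151', '-10/150', '-8/150', '-8/150', '-8/150', '-8/148', '-7/150', '-7/151', '-7/150', '-6/147', '-6/154', '-5/148', '-5/148', '-5/148', '-5/146', '-4/150', '-4/14
[... 728 characters left out ...]
151', '-15/149', '-15/150', '-14/152']
L ['-60/158', '-58/159', '-58/159', '-57/158', '-57/159', '-55/157', '-55/159', '-54/159', '-54/159', '-52/157', '-52/157', '-51/158', '-51/155', '-49/160', '-49/156', '-48/159', '-46/156', '-46/156', '-45/155', '-44/155', '-43/157', '-43/158', '-42/156', '-41/155', '-40/157', '-40/155', '-39/157', '-38/154', '-37/154', '-37/154', '-35/155', '-35/155', '-34/154', '-34/156', '-32/155', '-32/153', '-31/156', '-31/154', '-29/153', '-28/155', '-27/151', '-26/153', '-26/153', '-25/154', '-24/152', '-23/152', '-23/152', '-22/152', '-21/152', '-20/154', '-20/150', '-19/156', '-19/153', '-17/157', '-17/151', '-15/152', '-14/151', '-12/150', '-12/151', '-6/150']
```

View pics/z14.png

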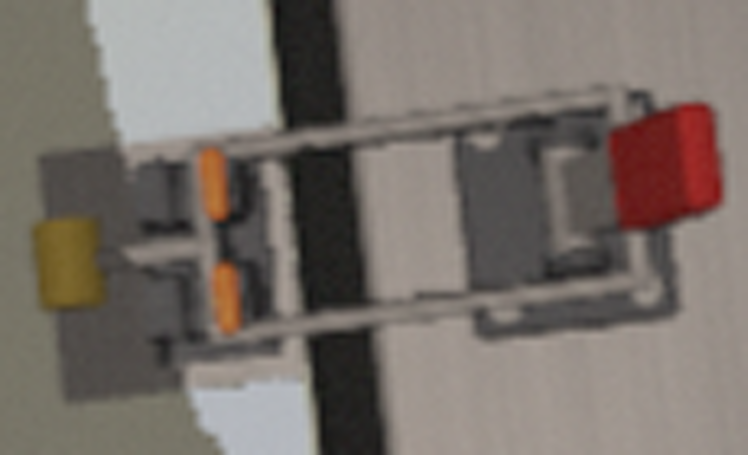

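View pics/side14.png

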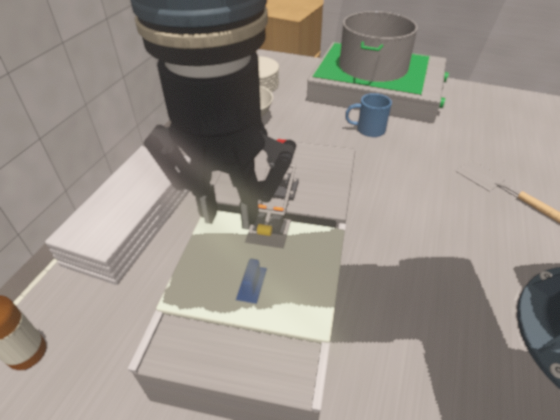

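The top zoom shows the bar tight behind both orange tips (about x=210) with its top below the crest, and the lever tip at (705,155), lever angle about 1.25. Next I'll close the fingers and stand them on the keeper side of the lever.

```bash
python3 -m pendant '[[[0,-0.045,0],[0,0,0]],[[0,-0.09,0],[0,0,0]],[[0,-0.135,0],[0,0,0]],[[0,-0.18,0],[0,0,0]],[[0,-0.21,0],[0,0,0]],[[0,-0.235,0],[0,0,0]],[[0,-0.235,0],[0,0,0]],[[0,-0.235,0],[0,0,0]]]' 0; python3 -c "
from h import *
s=st();print(ch(s['eef_pos']).round(4),np.round(s['wrist_force']@RC,1))"
```

```text
t: 24.1
eef_pos: [0.5696, -0.0315, 0.3173]
ee_rot: [-0.103, 1.569, 0.103]
wrist_force: [0.2, 0.8, -0.5]
opening: -0.001
t 24.1 q [-0.055  0.37   0.331  1.533  0.     1.384] p [ 0.5696 -0.0315  0.3173] rv [-0.103  1.569  0.103] F [ 0.2  0.8 -0.5] M [-0.01  0.02  0.02] o -0.001
[-0.0011 -0.0903  0.3173] [ 0.3  0.8 -0.5]
```

```bash
python3 -m pendant '[[[0.04,0.002,0.001],[0,0,0]],[[0.075,0.002,0.001],[0,0,0]],[[0.092,0.002,0.001],[0,0,0]],[[0.092,0.002,0.001],[0,0,0]]]' 0; python3 -c "
from bar import *
s=st();print(ch(s['eef_pos']).round(4),np.round(s['wrist_force']@RC,1)); shot('side','side15')
cv2.imwrite('pics/z15.png',cv2.resize(cv2.imread('pics/side15.png')[60:260,180:380],None,fx=3,fy=3,interpolation=2))"
```

```text
t: 24.5
eef_pos: [0.5691, -0.0277, 0.2233]
ee_rot: [-0.105, 1.573, 0.106]
wrist_force: [0.0, 0.4, 1.1]
opening: -0.001
t 24.5 q [-0.049  0.369  0.094  1.3    0.     1.388] p [ 0.5691 -0.0277  0.2233] rv [-0.105  1.573  0.106] F [0.  0.4 1.1] M [0.01 0.07 0.02] o -0.001
[-0.0011 -0.0864  0.2233] [0.1 0.4 1.1]
```

View pics/z15.png

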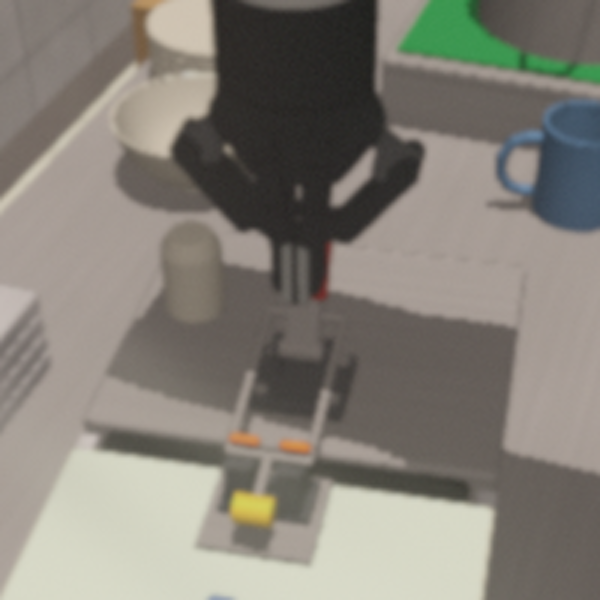

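The closed fingers at (300,270) stand on the keeper side of the red lever, inside the loop wires. Pushing the lever along its arc.

```bash
python3 -m pendant '[[[0,-0.005,0],[0,0,0]],[[-0.0005,-0.01,0],[0,0,0]],[[-0.0007,-0.0133,0],[0,0,0]],[[0.0003,-0.017,0],[0,0,0]],[[0.0014,-0.0204,0],[0,0,0]],[[0.003,-0.0238,0],[0,0,0]],[[0.0047,-0.0272,0],[0,0,0]],[[0.0047,-0.0272,0],[0,0,0]]]'; python3 -c "
from bar import *
s=st();print(ch(s['eef_pos']).round(4),np.round(s['wrist_force']@RC,1)); shot('side','side16');shot('top','top16')
cv2.imwrite('pics/z16.png',np.hstack([cv2.resize(cv2.imread('pics/side16.png')[120:260,210:340],None,fx=3,fy=3),cv2.resize(cv2.imread('pics/top16.png')[140:280,195:325],None,fx=3,fy=3)]))"
```

```text
t: 25.35
eef_pos: [0.5743, -0.0559, 0.2208]
ee_rot: [-0.104, 1.568, 0.104]
wrist_force: [0.3, 0.5, 0.2]
opening: -0.002
t 25.35 q [-0.097  0.381  0.105  1.294 -0.     1.341] p [ 0.5743 -0.0559  0.2208] rv [-0.104  1.568  0.104] F [0.3 0.5 0.2] M [ 0.14 -0.08  0.02] o -0.002
[ 0.0004 -0.1151  0.2208] [0.3 0.5 0.2]
```

View pics/z16.png

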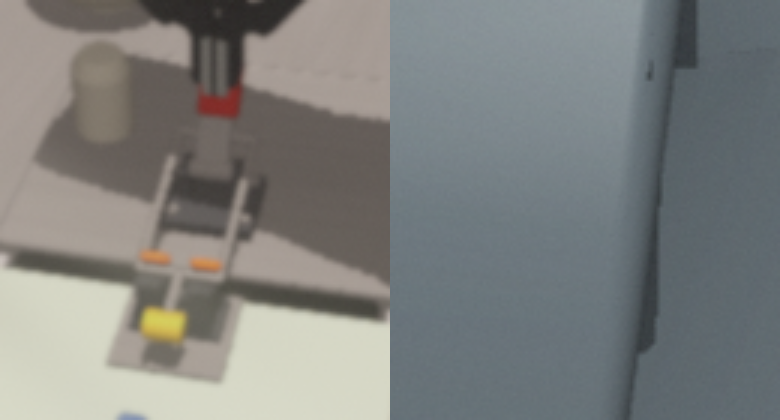

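```bash
python3 -m pendant '[[[0.001,-0.002,0],[0,0,0]],[[0.0024,-0.004,0],[0,0,0]],[[0.0042,-0.0062,0],[0,0,0]],[[0.006,-0.008,0],[0,0,0]],[[0.0075,-0.0099,0],[0,0,0]],[[0.0093,-0.0118,0],[0,0,0]],[[0.0093,-0.0118,0],[0,0,0]]]'; python3 -c "
from bar import *
s=st();print(ch(s['eef_pos']).round(4),np.round(s['wrist_force']@RC,1)); shot('side','side17');
cv2.imwrite('pics/z17.png',cv2.resize(cv2.imread('pics/side17.png')[120:260,210:340],None,fx=4,fy=4))"
```

```text
t: 26.15
eef_pos: [0.5758, -0.0675, 0.2114]
ee_rot: [-0.105, 1.568, 0.104]
wrist_force: [0.4, 0.7, 0.5]
opening: -0.001
t 26.15 q [-0.117  0.39   0.093  1.275 -0.     1.321] p [ 0.5758 -0.0675  0.2114] rv [-0.105  1.568  0.104] F [0.4 0.7 0.5] M [ 0.02 -0.04  0.04] o -0.001
[ 0.0004 -0.1268  0.2114] [0.5 0.6 0.5]
```

View pics/z17.png

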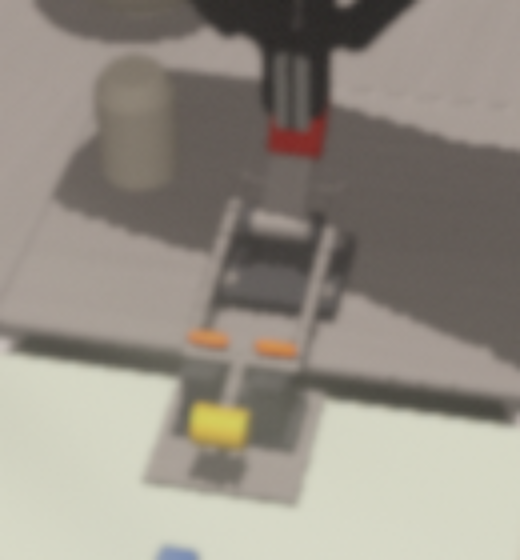

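Run:
```python
from m import *
for t in("side14","side15","side16","side17"):
    a=cv2.imread(f"pics/{t}.png")[:,:,::-1].copy();d=np.load(f"pics/{t}.npy");C=ch(cloud("side",d).reshape(-1,3)).reshape(420,560,3);k=masks(a)
    for c in("red","yellow","orange"):
        m=k[c]&(abs(C[...,0])<.05)&(C[...,1]<.1)&(C[...,2]>.12); 
        if m.sum():print(t,c,m.sum(),C[m].mean(0).round(4),C[m].min(0).round(4),C[m].max(0).round(4))
```

```text
side14 red 11 [ 0.0031 -0.1222  0.2074] [-0.0004 -0.1234  0.2057] [ 0.0084 -0.1204  0.2086]
side14 yellow 77 [-0.0009  0.0236  0.1461] [-0.01    0.0185  0.1411] [0.0075 0.0276 0.1497]
side14 orange 18 [-0.006  -0.0167  0.1548] [-0.0193 -0.0186  0.1534] [ 0.0141 -0.0154  0.1559]
side15 yellow 21 [0.0005 0.025  0.1453] [-0.0083  0.0228  0.1436] [0.0071 0.0263 0.147 ]
side15 orange 11 [-0.0148 -0.0165  0.1553] [-0.0194 -0.0184  0.1536] [-0.0098 -0.0148  0.1568]
side16 red 68 [-0.0021 -0.1168  0.184 ] [-0.0105 -0.1242  0.1786] [ 0.0091 -0.1131  0.1921]
side16 yellow 16 [1.00e-04 2.32e-02 1.46e-01] [-0.0079  0.0219  0.1443] [0.0064 0.0249 0.1478]
side16 orange 8 [-0.0142 -0.0179  0.1554] [-0.019  -0.0187  0.1534] [-0.0108 -0.0171  0.157 ]
side17 red 62 [-0.002  -0.1251  0.1775] [-0.0108 -0.1329  0.174 ] [ 0.0094 -0.1202  0.1827]
side17 yellow 7 [0.0026 0.0211 0.1475] [-0.001   0.0202  0.146 ] [0.0052 0.0225 0.1493]
side17 orange 7 [-0.0152 -0.0205  0.155 ] [-0.0201 -0.0218  0.1537] [-0.0101 -0.0199  0.1561]
```

The orange tips have moved from y=-0.0167 to -0.0205 and the barrel with them, so the hooked loop is drawing the cover in. Lever angle is about 0.69. Continuing.

```bash
python3 -m pendant '[[[0.002,-0.0016,0],[0,0,0]],[[0.0039,-0.0032,0],[0,0,0]],[[0.0059,-0.0047,0],[0,0,0]],[[0.0081,-0.006,0],[0,0,0]],[[0.0103,-0.0073,0],[0,0,0]],[[0.0125,-0.0085,0],[0,0,0]],[[0.0125,-0.0085,0],[0,0,0]]]'; python3 -c "
from bar import *
s=st();print(ch(s['eef_pos']).round(4),np.round(s['wrist_force']@RC,1)); shot('side','side18');
for t in('side18',):
    a=cv2.imread(f'pics/{t}.png')[:,:,::-1].copy();d=np.load(f'pics/{t}.npy');C=ch(cloud('side',d).reshape(-1,3)).reshape(420,560,3);k=masks(a)
    for c in('red','yellow','orange'):
        m=k[c]&(abs(C[...,0])<.05)&(C[...,1]<.1)&(C[...,2]>.12); 
        if m.sum():print(t,c,m.sum(),C[m].mean(0).round(4),C[m].min(0).round(4),C[m].max(0).round(4))
cv2.imwrite('pics/z18.png',cv2.resize(cv2.imread('pics/side18.png')[120:260,210:340],None,fx=4,fy=4))"
```

```text
t: 26.9
eef_pos: [0.5768, -0.0758, 0.1987]
ee_rot: [-0.104, 1.569, 0.105]
wrist_force: [0.1, -0.1, 0.6]
opening: -0.001
t 26.9 q [-0.131  0.398  0.073  1.247  0.     1.307] p [ 0.5768 -0.0758  0.1987] rv [-0.104  1.569  0.105] F [ 0.1 -0.1  0.6] M [-0.04 -0.01  0.03] o -0.001
[ 0.0002 -0.1351  0.1987] [ 0.1 -0.1  0.6]
side18 red 40 [-0.0019 -0.1303  0.1679] [-0.0106 -0.1396  0.164 ] [ 0.0086 -0.1256  0.1705]
side18 orange 10 [-0.0154 -0.0217  0.155 ] [-0.0197 -0.0233  0.1538] [-0.0107 -0.0194  0.1571]
```

View pics/z18.png

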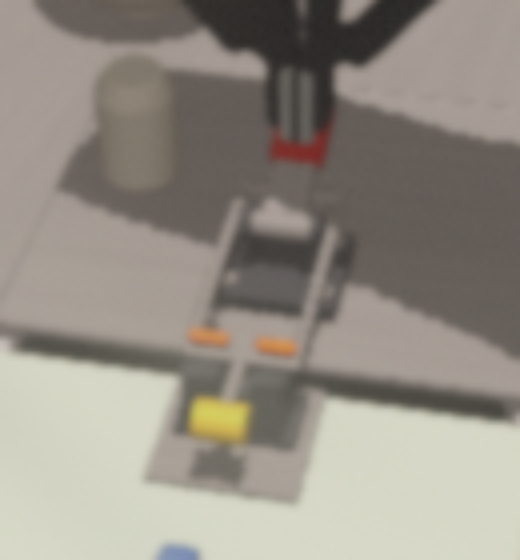

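Bar still hooked, lever at about 0.37 and the cover drawn in 5 mm. Taking it over the dead point and down.

```bash
python3 -m pendant '[[[0.0023,-0.0009,0],[0,0,0]],[[0.0046,-0.0018,0],[0,0,0]],[[0.007,-0.0027,0],[0,0,0]],[[0.0095,-0.0033,0],[0,0,0]],[[0.0119,-0.0039,0],[0,0,0]],[[0.0143,-0.0044,0],[0,0,0]],[[0.0143,-0.0044,0],[0,0,0]]]'; python3 -c "
from bar import *
s=st();print(ch(s['eef_pos']).round(4),np.round(s['wrist_force']@RC,1)); shot('side','side19');
for t in('side19',):
    a=cv2.imread(f'pics/{t}.png')[:,:,::-1].copy();d=np.load(f'pics/{t}.npy');C=ch(cloud('side',d).reshape(-1,3)).reshape(420,560,3);k=masks(a)
    for c in('red','yellow','orange'):
        m=k[c]&(abs(C[...,0])<.05)&(C[...,1]<.1)&(C[...,2]>.12); 
        if m.sum():print(t,c,m.sum(),C[m].mean(0).round(4),C[m].min(0).round(4),C[m].max(0).round(4))
cv2.imwrite('pics/z19.png',cv2.resize(cv2.imread('pics/side19.png')[120:260,210:340],None,fx=4,fy=4))"
```

```text
t: 27.65
eef_pos: [0.5774, -0.08, 0.1845]
ee_rot: [-0.105, 1.569, 0.105]
wrist_force: [-0.8, -0.3, 0.9]
opening: -0.002
t 27.65 q [-0.138  0.406  0.048  1.214  0.     1.3  ] p [ 0.5774 -0.08    0.1845] rv [-0.105  1.569  0.105] F [-0.8 -0.3  0.9] M [ 0.02 -0.02 -0.02] o -0.002
[ 0.0002 -0.1393  0.1845] [-0.8 -0.1  0.9]
side19 red 13 [-0.0033 -0.1325  0.1573] [-0.0105 -0.1372  0.1563] [ 0.0091 -0.1298  0.1589]
side19 orange 10 [-0.015  -0.0214  0.1551] [-0.0197 -0.0229  0.154 ] [-0.0106 -0.0194  0.1566]
```

View pics/z19.png

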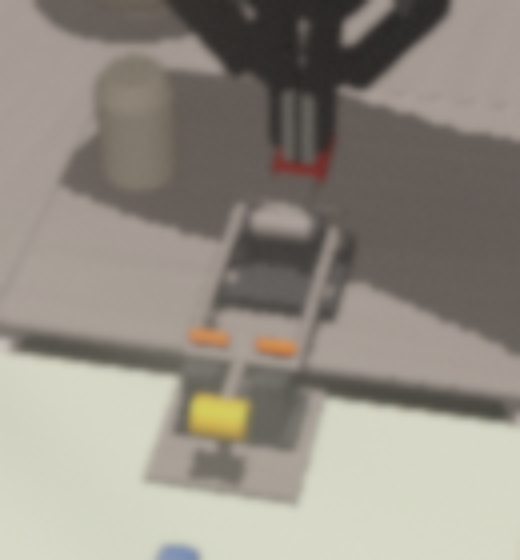

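```bash
python3 -m pendant '[[[0.001,-0.0003,0],[0,0,0]],[[0.002,-0.0003,0],[0,0,0]],[[0.002,-0.0003,0],[0,0,0]]]';python3 -m pendant '[[[0.001,0,0],[0,0,0]],[[0.001,0,0],[0,0,0]]]';python3 -m pendant '[[[0.001,0,0],[0,0,0]],[[0.001,0,0],[0,0,0]]]'
```

```text
t: 28.0
eef_pos: [0.5776, -0.0803, 0.1828]
ee_rot: [-0.105, 1.568, 0.105]
wrist_force: [0.3, 0.2, 0.5]
opening: -0.005
t: 28.2
eef_pos: [0.5777, -0.0803, 0.182]
ee_rot: [-0.105, 1.568, 0.105]
wrist_force: [-0.2, 0.0, 0.4]
opening: 0.001
t: 28.4
eef_pos: [0.5777, -0.0803, 0.1817]
ee_rot: [-0.105, 1.567, 0.104]
wrist_force: [-3.2, 0.5, 11.4]
opening: 0.005
```

There's a firm stop at 11 N with the fingertips at z≈0.156, so the lever is flat. Retracting to look.

```bash
python3 -m pendant '[[[-0.01,0,0],[0,0,0]],[[-0.04,0,0],[0,0,0]],[[-0.08,0,0],[0,0,0]],[[-0.12,0,0],[0,0,0]],[[-0.14,-0.04,0],[0,0,0]],[[-0.14,-0.08,0],[0,0,0]],[[-0.14,-0.12,0],[0,0,0]],[[-0.14,-0.15,0],[0,0,0]],[[-0.14,-0.15,0],[0,0,0]]]'
python3 - <<'E'
from bar import *
s=st(); print(ch(s["eef_pos"]).round(4),np.round(s['wrist_force']@RC,1))
n="top";shot(n,n+"20");shot("side","side20");bars("top20")
cv2.imwrite('pics/z20.png',cv2.resize(cv2.imread('pics/top20.png')[155:235,185:315],None,fx=6,fy=6,interpolation=2))
E
```

```text
t: 29.3
eef_pos: [0.5973, -0.2324, 0.3202]
ee_rot: [-0.102, 1.569, 0.102]
wrist_force: [-0.7, 0.8, -0.2]
opening: -0.0
t 29.3 q [-3.710e-01  5.490e-01  6.160e-01  1.639e+00 -1.000e-03  1.070e+00] p [ 0.5973 -0.2324  0.3202] rv [-0.102  1.569  0.102] F [-0.7  0.8 -0.2] M [0.02 0.04 0.01] o -0.0
[-3.000e-04 -2.931e-01  3.202e-01] [-0.6  0.8 -0.2]
crest 61 [ 0.0007 -0.022   0.1571]
lever red 310 [[-0.0101, -0.1608, 0.1557], [0.0006, -0.1455, 0.1578], [0.0115, -0.1304, 0.1599]]
mid ['-23/155', '-23/155', '-22/158', '-22/157', '-21/151', '-21/148', '-21/149', '-20/151', '-20/151', '-20/151', '-20/152', '-20/151', '-19/150', '-19/152', '-19/150', '-19/152', '-19/152', '-19/152', '-18/150', '-18/150', '-18/149', '-18/151', '-18/152', '-17/152', '-17/151', '-16/151', '-16/153', '-16/152', '-16/150', '-15/150', '-15/152', '-14/151', '-14/151', '-13/151', '-13/152', '-13/152', '-13/151', '-12/151', '-12/152', '-11/152', '-11/150', '-11/152', '-10/150', '-10/152', '-10/150', '-10/151', '-9/151', '-9/152', '-8/152', '-8/147', '-8/152', '-7/152', '-7/152', '-7/151', '-6/152', '-6/153', '-5/149', 
[... 588 characters left out ...]
150', '-22/156', '-21/152', '-21/149', '-20/151', '-20/150', '-18/153', '-18/151', '-17/153', '-12/149']
L ['-60/149', '-60/150', '-58/151', '-58/150', '-57/150', '-57/150', '-55/150', '-55/150', '-54/150', '-53/150', '-52/151', '-52/150', '-51/151', '-50/149', '-49/151', '-49/150', '-48/150', '-47/151', '-46/150', '-46/154', '-44/152', '-43/150', '-41/149', '-40/152', '-40/151', '-38/151', '-38/150', '-37/152', '-37/150', '-35/150', '-35/149', '-34/149', '-34/151', '-32/151', '-32/151', '-31/151', '-29/153', '-29/150', '-29/150', '-28/151', '-27/151', '-26/151', '-26/151', '-25/152', '-23/151', '-21/149', '-20/156', '-20/150', '-18/151', '-18/151', '-17/150', '-17/150', '-11/152', '-9/151']
```

View pics/z20.png

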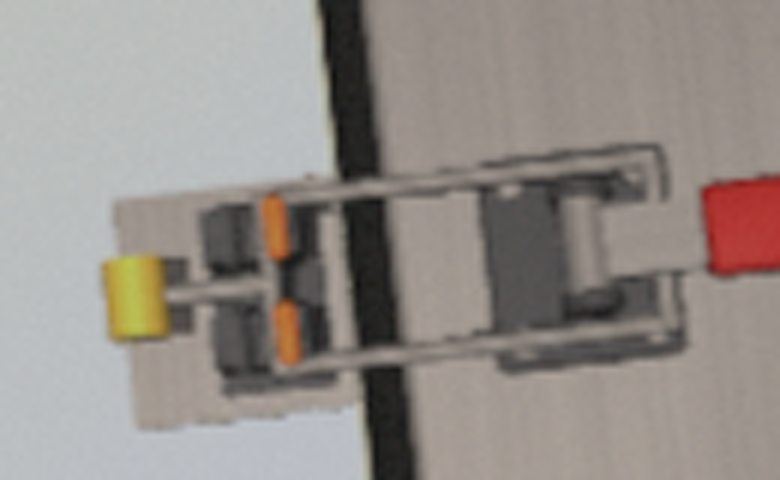

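View pics/side20.png

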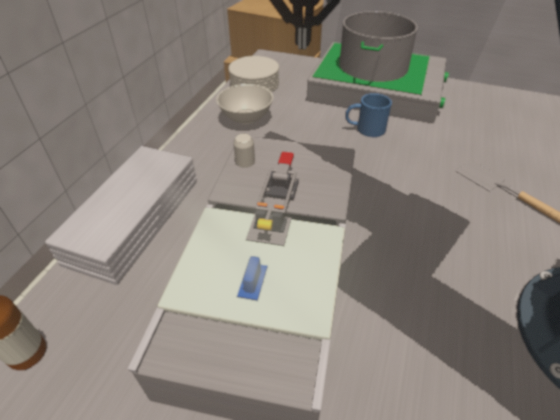

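Everything looks shut: bar behind the tips, lever flat and the cover drawn in 4.7 mm since release. As a last check I'll look at lever slope, steadiness over time and the jar.

```bash
python3 -m pendant '[[[0,0,0],[0,0,0]],[[0,0,0],[0,0,0]],[[0,0,0],[0,0,0]],[[0,0,0],[0,0,0]],[[0,0,0],[0,0,0]],[[0,0,0],[0,0,0]],[[0,0,0],[0,0,0]],[[0,0,0],[0,0,0]],[[0,0,0],[0,0,0]],[[0,0,0],[0,0,0]]]' >/dev/null
python3 - <<'E'
from m import *
shot("top","top21")
for t in("top0","top20","top21"):
    a=cv2.imread(f"pics/{t}.png")[:,:,::-1].copy();d=np.load(f"pics/{t}.npy");C=ch(cloud("top",d).reshape(-1,3)).reshape(420,560,3);k=masks(a)
    m=k["red"]&(abs(C[...,0])<.02)&(C[...,2]>.13); P=C[m]; 
    print(t,"red fit",np.polyfit(P[:,1],P[:,2],1).round(4),"y",P[:,1].min().round(4),P[:,1].max().round(4))
    m=k["orange"]&(abs(C[...,0])<.05)&(abs(C[...,2]-.157)<.01)&(C[...,1]<.1);print(" crest",C[m].mean(0).round(4))
    m=(C[...,0]>.05)&(C[...,0]<.12)&(C[...,1]<-.05)&(C[...,1]>-.24)&(C[...,2]>.16)&(C[...,2]<.19);print(" jar",m.sum(),C[m].mean(0).round(4))
E
```

```text
top0 red fit [-0.1794  0.1968] y -0.0971 -0.0882
 crest [-0.001   0.0811  0.1567]
 jar 489 [ 0.0812 -0.1604  0.1733]
top20 red fit [-0.0043  0.1572] y -0.162 -0.1296
 crest [ 0.0007 -0.022   0.1571]
 jar 490 [ 0.0812 -0.1604  0.1733]
top21 red fit [1.000e-04 1.579e-01] y -0.1617 -0.1297
 crest [ 0.0005 -0.022   0.1568]
 jar 491 [ 0.0811 -0.1604  0.1732]
```

The lever slope is zero, nothing drifted over a second, and the jar hasn't moved. Handing in.

```bash
python3 -c "
from rig import env
print(env.hand_in())"
```

```text
the job is handed in; nothing more can be done
None
```

The chest is shut and latched, and I handed the job in at about 30 s of the 72 s allowed. I slid the cover onto the seal and swung the loop over. I then lowered the bar into the keeper groove and drew it against the hook, and pushed the lever over its dead point down to its stop.

**Last checks, with the robot clear:**
- **Lever:** it lies flat, with zero slope in the top view.
- **Bar:** it sits right behind the orange tips, with its top about 6 mm below theirs.
- **Cover:** the keeper is drawn in about 5 mm further than before the lever was thrown, and did not move over one second.
- **Salt jar:** it has not moved.

**Forces:** pulling the bar to the hook reached about 10 N at the wrist, roughly half of it on the hook. The final press on the lever was 11 N, against a limit of 25 N.

**Not as expected:**
- **Cover:** I first pushed it about 7 mm into the seal (17 N), then eased it back before letting go. Grip loads on the cover also reached about 21 N, upward, for a moment.
- **Loop:** while swinging over, it dragged the lever forward to its stop and the barrel slipped in the fingers at about 12 N. I regripped it twice.
- **Lever load:** I measured under 1 N at most points while throwing it, less than its stated stiffness suggests. The pictures still show the cover being drawn in, and the lever and cover held still without the robot.

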